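# Load a folded cover into the press with a lifter and push the shuttle home

### The arm

A 6-joint arm with a two-finger parallel gripper is mounted at the origin on the work surface. World frame = base frame: x ahead of the robot, y to its left, z up, the work surface at z = 0. Lengths are in m, angles in rad, forces in N, time in s.
With the tool pointing down it reaches from about 0.325 to 1 m from the base axis. Payload 5.1 kg.
Tool frame: the origin (TCP) lies midway between the tips of the shut fingers; the grasp point (between the pads) lies 19 mm behind it; y points along the fingers, x is the direction in which the jaws open and shut, and the axes are right-handed (so a half turn about y gives the same grasp; the last joint's range is limited). The gripper opens to 85 mm and grips with 20 to 120 N. Pads are 22 mm wide; open, the fingers measure 114 mm over their backs; the gripper's body (76 mm by 85 mm) begins 54 mm behind the grasp point. The pads swing forward as they close: fully open they stand 13 mm farther back than shut.
Start: joints at [1.209, 0.124, 1.65, -0, 1.367, -0.083], TCP at [0.179, 0.625, 0.231] pointing down, gripper open.
Joint ranges: [-2.61, 2.61], [-1.02, 2.33], [0.03, 2.71], [-1.35, 4.49], [0.32, 2.68], [-2.91, 2.91]. Speed limits (rad/s): [2.57, 2.57, 3.14, 3.14, 3.14, 3.14].

### API

Orientations are given as a unit quaternion [w, x, y, z].
In Python, from plant import readout, viewer, r gives the robot as it stands. The module is installed in compiled form; this text tells all that it offers.
- The arm moves only by the shell command python3 -m crank 'ROWS'. ROWS is JSON, a list of rows, each an object of numbers: "wx", "wy", "wz": the turn, a rotation vector about the tool's x, y, z in degrees; "tx", "ty", "tz": the shift along the tool's x, y, z in mm; "gripper": the closure, from -1 (fully open) to 1 (shut). In form: [{"wx": .., "wy": .., "wz": .., "tx": .., "ty": .., "tz": .., "gripper": ..}, ...]. A call has 1 to 8 rows; each row shifts and turns the commanded pose from where the row before left it, along the tool's axes as they then stand; what a row does not reach is not made up. A row lasts 1/8 s, in which the tool goes at most 62.5 mm and 10.7 degrees, less where a joint would pass 70% of its speed; a pose out of reach is approached as far as the arm can. A call with a gripper value outside its range is refused whole. The fingers move at their own pace and stop on an object; the grip force is fixed at half the most. Time passes only in rows, so rows that do not move let the fingers close. It gives the time, the measured TCP pose, the force and the opening at its end, in the units of the state.
- readout.read_state(): the state, without advancing time (a new reading comes with each control period).
- viewer.camera(name): name is "side" or "top"; returns the picture (400x640x3 uint8, red, green, blue); there is no depth.
- viewer.get_calibration(name): a dict with "intrinsics" (3x3 intrinsics, pixels), "T" (4x4, takes a point from camera to world coordinates). Camera axes: x right, y down, z forward; pixel columns grow to the right and rows downward; lengths in m; the calibration is good to about 2 mm. A picture is of the moment at which its call begins. get_calibration takes no time and is no camera call.
- r.hand_in(): hands the job in, once; it reports no verdict.
The state is a dict: "t": time; "q": joint angles; "dq": joint speeds; "effort": joint torques, N m; "position": TCP position; "eef_rot": TCP orientation; "force": force on the tool from outside, world axes, zero at the start; "wrist_torque": the same for the moment, N m; "gripper_width": opening from 0.0 (shut) to 1.0 (fully open).
Only numpy, scipy, OpenCV 4.12 (cv2) and the standard library are available. Lean on these libraries where they do the work, as an engineer would, in place of code of your own. Each camera call takes 0.05 s, during which the arm holds its last target.

### The job

Slide the lifter's blade under the sheet-metal cover on the setting plate, carry the cover over on the blade without touching it with the fingers or arm, and lay it flat in the pocket of the press's pulled-out shuttle. Draw the blade out, then push the shuttle fully home under the ram; finish with the lifter lying flat on the bench. Keep the cover roughly level throughout, and leave the other things on the bench where they are.

Things in the scene. Friction and masses are not known exactly. Their poses are not given: they have to be found in the camera images.
- slab: dark steel setting plate fixed on the bench, 220 (x) x 180 (y) x 20 mm; origin at the centre of its underside, z up; its top is 20 mm above the origin. A stop rail 150 mm long, 12 mm thick, rising 16 mm above the plate, runs along its far (+x) edge
- stop (a point): middle of the foot of the stop rail's near face, on the top of the setting plate (x 85 mm from its centre); axes as slab: x points into the rail
- cover: shallow bare aluminium cover, 3 mm sheet, 103 x 103 mm and 9 mm high, about 0.16 kg: flat bottom 82 x 82 mm, four 12 mm lips bent up 30 degrees, their outer edges 6 mm clear of what it lies on. Origin at the centre of its underside, z up, x and y square to its sides. It starts loose on the setting plate, its +x side towards the stop rail (within 0.15 rad) and 5 to 40 mm short of it
- lifter: cranked lifter (spatula), about 0.17 kg: flat steel blade 95 mm long (x) x 60 mm wide x 2 mm thick, and a dark wooden handle 20 mm wide, 22 mm thick, rising backwards (-x) at 35 degrees from the blade's rear edge to 90 mm height; origin at the centre of the blade's underside, x to the front edge, z up. It starts lying with the blade flat on the bench
- lifter_grip (a point): middle of the handle's lower half, 108 mm behind the lifter's origin and 47 mm above it; axes as lifter. Pinch it across y from above
- lifter_tip (a point): middle of the blade's front edge, at its underside; 47.5 mm in front of the lifter's origin; axes as lifter
- press: red C-frame bench press, fixed; origin on the bench under its ram. The column stands 110 to 230 mm to -y of the origin; its head overhangs the origin (from y = -200 to +20 mm, x = -50 to +50 mm, 190 to 360 mm high); the ram block, 70 x 70 mm, ends 129 mm above the bench
- shuttle (a joint): travel of the press's shuttle in m: 0 = fully home with its pocket under the ram, grows as it is pulled out along the press's +y, to 0.125; it starts pulled out; takes about 3 N to push
- nest (a point): centre of the floor of the pocket in the shuttle, 30 mm above the bench; axes as press. The pocket is 112 x 112 mm with walls 14 mm high and 10 mm thick (outside 132 mm); the near (-x) wall is open in the middle over 80 mm: the blade can pass there while the stubs either side hold the cover back
- push_plate (a point): centre of the outer (+y) face of the upright steel push plate at the shuttle's outer end, 60 mm wide (x), 10 mm thick; this point is 63 mm above the bench and 12 mm below its top edge; push it along the press's -y
- screwdriver: bystander: screwdriver lying flat; leave alone
- brush: bystander: hand brush lying flat; leave alone
- collar: bystander: steel ring 72 mm across, 22 mm high; leave alone
- oil_can: bystander: green can 56 mm across, 100 mm tall; leave alone
- offcut: bystander: plain solid steel block 110 x 70 x 18 mm; leave alone
There are look-alikes about, which are no part of the job. What is shaped like the cover but brown or pink is not meant.

How it is judged:
By the outcome, as a careful person would: the job done as asked, in the order asked, and still so for the second after the job is handed in, with the robot touching nothing.
It also fails if it takes over 72 s, if anything falls off the work surface, if the arm or the gripper's body presses on something with over 40 N, if the wrist force passes 120 N, or if a joint passes its speed limit or range.

## Working session

There is one attempt and no reset: what is moved stays moved. The work goes in short steps, Python scripts to look and compute and a shell command to move; the robot and the scene stay as the last step left them, time stands still between calls to the robot, and variables do not carry over. Pictures are saved under pics/ and viewed, and the job is handed in when it is done.

```bash
mkdir -p pics
python3 - <<'E'
from plant import readout, viewer, r
import cv2
print(readout.read_state())
for n in("side","top"):
    im=viewer.camera(n); cv2.imwrite(f"pics/{n}0.png",im[:,:,::-1])
    c=viewer.get_calibration(n); print(n,c)
E
```

```text
{'t': 0.0, 'q': array([ 1.20938831e+00,  1.24496123e-01,  1.65165892e+00, -1.39797675e-05,
        1.36750802e+00, -8.26140641e-02]), 'dq': array([-1.29320863e-03,  1.25139256e-03, -1.38591396e-03, -1.80730099e-03,
       -1.28604413e-04, -2.11699839e-05]), 'effort': array([-2.46481890e-03, -4.23616147e+01, -3.65446079e+01, -2.69808334e-04,
        7.06783729e-03,  1.24548968e-06]), 'position': array([0.17870269, 0.62432105, 0.23006775]), 'eef_rot': array([-0.56422704,  0.56501708,  0.42506129, -0.42629385]), 'force': array([-0.52638364,  0.8912888 ,  0.38873086]), 'wrist_torque': array([ 0.00459076, -0.01972126, -0.01767237]), 'gripper_width': 0.992606227160125}
side {'intrinsics': array([[441.31160155,   0.        , 321.91709341],
       [  0.        , 441.31160155, 201.73840861],
       [  0.        ,   0.        ,   1.        ]]), 'T': array([[ 0.75777831, -0.48356643,  0.43810448, -0.10812127],
       [-0.65250666, -0.56431189,  0.50575403, -0.58031009],
       [ 0.0026619 , -0.66911553, -0.74315363,  1.13793455],
       [ 0.        ,  0.        ,  0.        ,  1.        ]])}
top {'intrinsics': array([[479.00342389,   0.        , 317.62029397],
       [  0.        , 479.00342389, 191.4019681 ],
       [  0.        ,   0.        ,   1.        ]]), 'T': array([[ 0.00845361, -0.98963466,  0.14335891,  0.30028156],
       [-0.99992712, -0.00960166, -0.00731831,  0.13988758],
       [ 0.00861894, -0.1432866 , -0.98964371,  1.59358681],
       [ 0.        ,  0.        ,  0.        ,  1.        ]])}
```

View pics/side0.png

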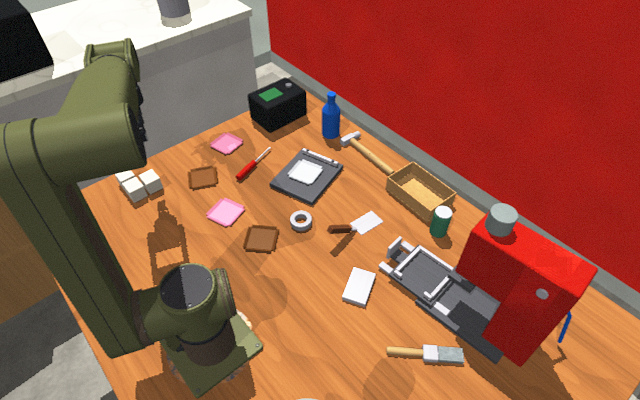

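View pics/top0.png

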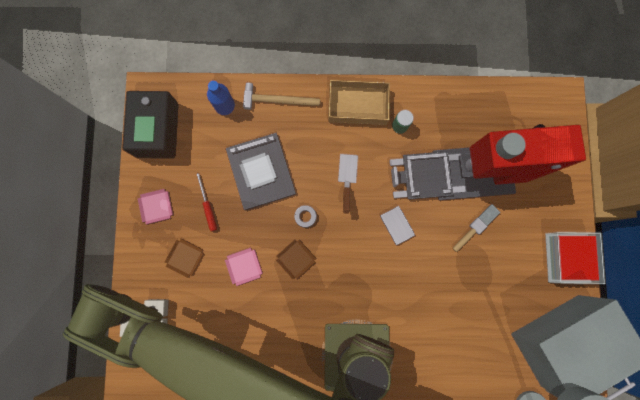

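The top view shows the dark setting plate with the bare cover at (258,170). The lifter is at (347,180), its blade towards +x. The press is at (530,155) with its shuttle pocket at (428,175) and the push plate at about (397,178). The look-alikes are pink at (155,206) and (244,266) and brown at (184,257) and (296,259). Only the silver one on the plate fits. I'll enlarge it to confirm.

Run:
```python
import cv2
im=cv2.imread("pics/top0.png")
def crop(im,x0,y0,w,h,f,name):
    cv2.imwrite(name,cv2.resize(im[y0:y0+h,x0:x0+w],None,fx=f,fy=f,interpolation=cv2.INTER_CUBIC))
crop(im,215,120,100,100,6,"pics/c1.png")
crop(im,325,140,50,80,7,"pics/c2.png")
crop(im,380,120,150,90,5,"pics/c3.png")
s=cv2.imread("pics/side0.png")
crop(s,260,130,130,120,5,"pics/c4.png")
crop(s,370,220,150,110,5,"pics/c5.png")
```

```text
(no output)
```

View pics/c1.png

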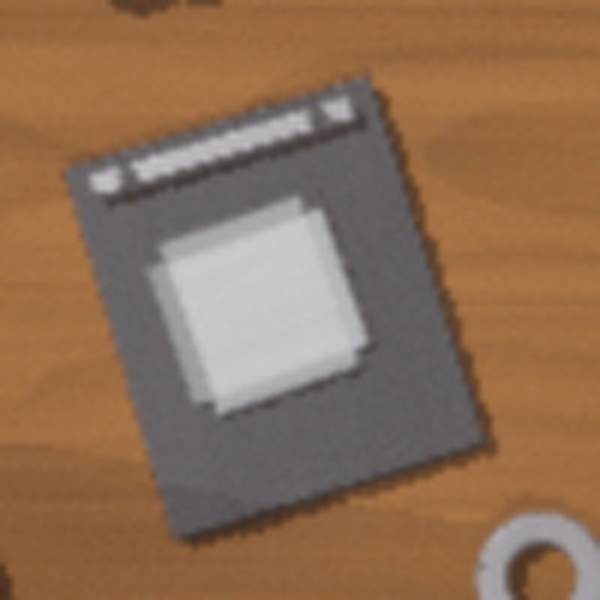

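View pics/c2.png

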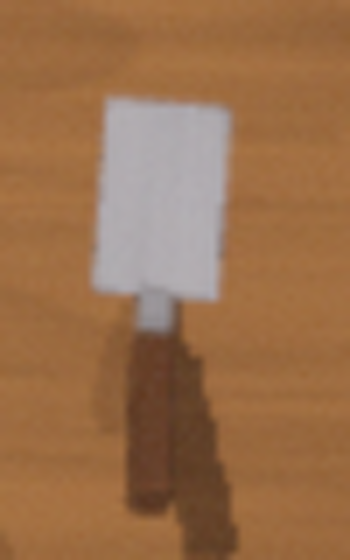

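View pics/c3.png

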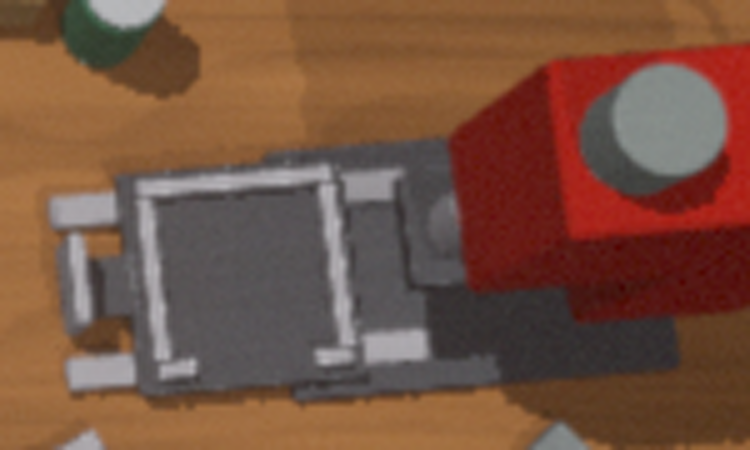

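View pics/c4.png

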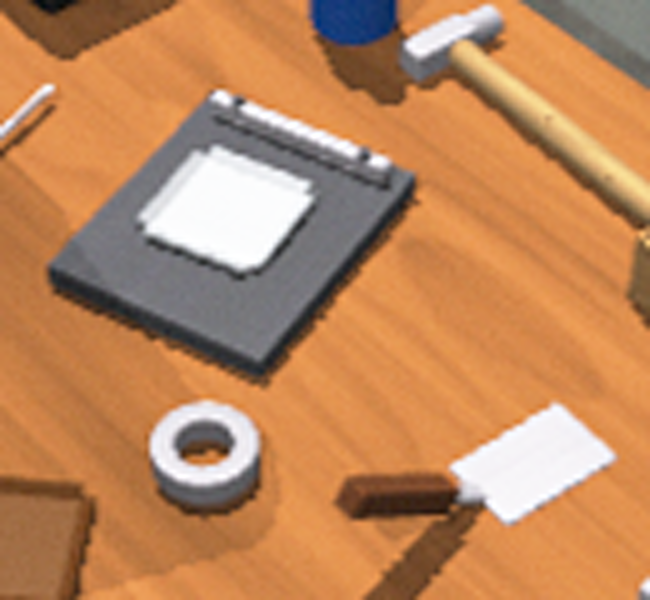

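View pics/c5.png

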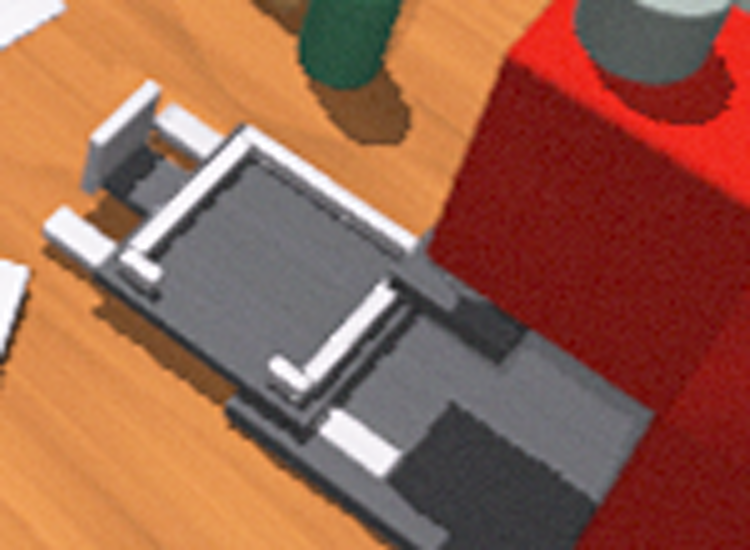

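The crop confirms the bare aluminium cover on the dark plate, its corners in the crop near (160,247) and (362,362). Next I fit planar poses from the corner pixels in both views.

```bash
cat > h.py <<'E'
import numpy as np, cv2
from scipy.optimize import least_squares
from plant import readout, viewer, r
CAL={n:viewer.get_calibration(n) for n in("side","top")}
def proj(n,P):
    c=CAL[n];T=np.linalg.inv(c["T"]);p=np.atleast_2d(P)@T[:3,:3].T+T[:3,3]
    p=p@c["intrinsics"].T;return p[:,:2]/p[:,2:]
def up(px,x0,y0,f): return (np.array(px,float)+.5)/f-.5+[x0,y0]
def back(n,px,z):
    c=CAL[n];d=c["T"][:3,:3]@np.linalg.solve(c["intrinsics"],[px[0],px[1],1]);o=c["T"][:3,3]
    return o+d*(z-o[2])/d[2]
def fit(obs,x0):
    # obs: list (cam, model pts Nx3 (z world), px Nx2)
    def f(v):
        R=np.array([[np.cos(v[2]),-np.sin(v[2])],[np.sin(v[2]),np.cos(v[2])]])
        out=[]
        for n,M,px in obs:
            M=np.array(M,float);W=np.c_[M[:,:2]@R.T+v[:2],M[:,2]];out.append((proj(n,W)-px).ravel())
        return np.concatenate(out)
    s=least_squares(f,x0,loss="soft_l1");rs=f(s.x).reshape(-1,2);return s.x,rs
def shot(n,name,c=None,f=1):
    im=viewer.camera(n)[:,:,::-1]
    if c: im=cv2.resize(im[c[1]:c[1]+c[3],c[0]:c[0]+c[2]],None,fx=f,fy=f,interpolation=cv2.INTER_CUBIC)
    cv2.imwrite("pics/"+name,im)
E
python3 - <<'E'
from h import *
np.set_printoptions(precision=4,suppress=True)
def both(name,o,x0):
    print(name,"both",*[fit(o,x0)[0]])
    for k in o:
        v,rs=fit([k],x0);print("  ",k[0],v,"rms px",np.sqrt((rs**2).mean()).round(2))
S=[[.11,.09,.02],[.11,-.09,.02],[-.11,-.09,.02],[-.11,.09,.02]]
both("slab",[("top",S,up([(68,172),(370,75),(492,443),(180,532)],215,120,6)),("side",S,up([(212,92),(415,178),(264,364),(50,272)],260,130,5))],[.36,.25,.3])
# cover lips outer edge ends, z top .029
e=.0515;w=.041;z=.028
C=[[e,w,z],[e,-w,z],[-e,w,z],[-e,-w,z],[w,e,z],[-w,e,z],[w,-e,z],[-w,-e,z]]
both("cover",[("top",C,up([(160,247),(298,197),(218,413),(362,362),(150,268),(195,402),(322,208),(368,345)],215,120,6)),
 ("side",C[:4],up([(212,147),(313,188),(145,230),(243,272)],260,130,5))],[.36,.25,.3])
B=[[.0475,.03,.002],[.0475,-.03,.002],[-.0475,-.03,.002],[-.0475,.03,.002]]
both("lifter",[("top",B,up([(105,97),(231,107),(218,298),(92,290)],325,140,7)),("side",B,up([(555,403),(615,455),(512,522),(452,467)],260,130,5))],[.36,.07,0])
N=[[.066,.066,.044],[.066,-.066,.044],[-.066,-.066,.044],[-.066,.066,.044]]
both("nest",[("top",N,up([(135,183),(330,165),(355,362),(160,378)],380,120,5)),("side",[N[0],N[3],N[2]],up([(245,127),(118,255),(300,395)],370,220,5))],[.36,-.1,.1])
E
```

```text
slab both [0.5976 0.3183 0.327 ]
   top [0.5973 0.3184 0.3235] rms px 0.64
   side [0.5979 0.3182 0.3322] rms px 0.46
cover both [0.5961 0.3272 0.3574]
   top [0.5955 0.3276 0.3555] rms px 0.41
   side [0.5975 0.3263 0.362 ] rms px 0.47
lifter both [ 0.6136  0.0276 -0.054 ]
   top [ 0.6125  0.0272 -0.0657] rms px 0.13
   side [ 0.6154  0.0284 -0.0392] rms px 0.31
nest both [ 0.587 -0.236  0.094]
   top [ 0.5866 -0.2365  0.0995] rms px 0.29
   side [ 0.5877 -0.2356  0.0903] rms px 0.43
```

```bash
cat >> h.py <<'E'
from scipy.spatial.transform import Rotation as Ro
np.set_printoptions(precision=4,suppress=True)
def pose(s=None):
    s=s or readout.read_state();q=s["eef_rot"];return np.array(s["position"]),Ro.from_quat([q[1],q[2],q[3],q[0]])
def tgt(yaw,sgn=1,pitch=0):
    # tool x = sgn * local y ; tool y = down ; pitch: lifter nose-down(+), rad, about local y
    x=sgn*np.array([-np.sin(yaw),np.cos(yaw),0]);y=np.array([0,0,-1.]);z=np.cross(x,y)
    R=Ro.from_matrix(np.c_[x,y,z]); ly=np.array([-np.sin(yaw),np.cos(yaw),0])
    return Ro.from_rotvec(pitch*ly)*R
def delta(p,R):
    p0,R0=pose()
    rv=(R0.inv()*R).as_rotvec(degrees=True)
    print("at",p0,"turn",rv.round(2),"shift before turn mm",(R0.inv().apply(p-p0)*1e3).round(1),"after turn",(R.inv().apply(p-p0)*1e3).round(1))
E
python3 - <<'E'
from h import *
p,R=pose();print(R.as_matrix())
L=np.array([.6136,.0276]);ya=-.054
g=L-.108*np.array([np.cos(ya),np.sin(ya)])
print(g)
for s in(1,-1): delta(np.array([*g,.16]),tgt(ya,s))
# check handle end in images: model (-.176,0,.09)
for n in("top","side"):
    print(n,proj(n,[[L[0]-.176*np.cos(ya),L[1]-.176*np.sin(ya),.085],[*g,.047]]))
E
```

```text
[[ 0.2752 -0.0007 -0.9614]
 [ 0.9614 -0.0018  0.2752]
 [-0.0019 -1.      0.0002]]
[0.5058 0.0334]
at [0.1787 0.6244 0.2302] turn [ -0.02 -12.88  -0.11] shift before turn mm [-478.   71. -477.] after turn [-572.4   70.2 -358.5]
at [0.1787 0.6244 0.2302] turn [  0.16 167.12  -0.03] shift before turn mm [-478.   71. -477.] after turn [572.4  70.2 358.5]
top [[346.4032 217.0379]
 [346.7317 197.3193]]
side [[324.5848 232.2103]
 [341.5404 229.2855]]
```

```bash
python3 -m crank '[{"tx":-42,"tz":-42,"ty":4,"gripper":-1},{"tx":-42,"tz":-42,"ty":4,"gripper":-1},{"tx":-42,"tz":-42,"ty":4,"gripper":-1},{"tx":-42,"tz":-42,"ty":4,"gripper":-1},{"tx":-42,"tz":-42,"ty":4,"gripper":-1},{"tx":-42,"tz":-42,"ty":4,"gripper":-1},{"tx":-42,"tz":-42,"ty":4,"gripper":-1},{"tx":-42,"tz":-42,"ty":4,"gripper":-1}]'
python3 - <<'E'
from h import *
delta(np.array([.5058,.0334,.16]),tgt(-.054))
E
```

```text
at [0.1787 0.6244 0.2302] turn [ -0.02 -12.88  -0.11] shift before turn mm [-478.    71.  -477.1] after turn [-572.5   70.2 -358.5]invalid input at $[0]: expected keys wx, wy, wz, tx, ty, tz, gripper
```

```bash
python3 -m crank '[{"wx":0,"wy":0,"wz":0,"tx":-42,"ty":4,"tz":-42,"gripper":-1},{"wx":0,"wy":0,"wz":0,"tx":-42,"ty":4,"tz":-42,"gripper":-1},{"wx":0,"wy":0,"wz":0,"tx":-42,"ty":4,"tz":-42,"gripper":-1},{"wx":0,"wy":0,"wz":0,"tx":-42,"ty":4,"tz":-42,"gripper":-1},{"wx":0,"wy":0,"wz":0,"tx":-42,"ty":4,"tz":-42,"gripper":-1},{"wx":0,"wy":0,"wz":0,"tx":-42,"ty":4,"tz":-42,"gripper":-1},{"wx":0,"wy":0,"wz":0,"tx":-42,"ty":4,"tz":-42,"gripper":-1},{"wx":0,"wy":0,"wz":0,"tx":-42,"ty":4,"tz":-42,"gripper":-1}]'
python3 - <<'E'
from h import *
delta(np.array([.5058,.0334,.16]),tgt(-.054))
E
```

```text
t: 1.1
position: [0.4098, 0.2076, 0.199]
eef_rot: [-0.565, 0.565, 0.426, -0.426]
force: [1.2, -0.3, 0.0]
gripper_width: 0.996
at [0.4098 0.2076 0.199 ] turn [  0.01 -12.87   0.01] shift before turn mm [-141.1   39.  -140.2] after turn [-168.7   39.  -105.3]
```

```bash
python3 -m crank '[{"wx":0,"wy":-6.4,"wz":0,"tx":0,"ty":0,"tz":0,"gripper":-1},{"wx":0,"wy":-6.5,"wz":0,"tx":0,"ty":0,"tz":0,"gripper":-1},{"wx":0,"wy":0,"wz":0,"tx":-42,"ty":10,"tz":-26,"gripper":-1},{"wx":0,"wy":0,"wz":0,"tx":-42,"ty":10,"tz":-26,"gripper":-1},{"wx":0,"wy":0,"wz":0,"tx":-42,"ty":10,"tz":-26,"gripper":-1},{"wx":0,"wy":0,"wz":0,"tx":-42,"ty":9,"tz":-26,"gripper":-1},{"wx":0,"wy":0,"wz":0,"tx":0,"ty":0,"tz":0,"gripper":-1}]'
python3 - <<'E'
from h import *
delta(np.array([.5058,.0334,.028]),tgt(-.054))
shot("side","s1.png",(230,120,200,150),4)
E
```

```text
t: 1.98
position: [0.5045, 0.0336, 0.159]
eef_rot: [0.515, -0.514, -0.485, 0.486]
force: [-0.6, -0.4, -0.3]
gripper_width: 0.998
at [0.5045 0.0336 0.159 ] turn [-0.14 -0.23 -0.02] shift before turn mm [ -0.1 131.   -1.7] after turn [ -0.1 131.   -1.3]
```

View pics/s1.png

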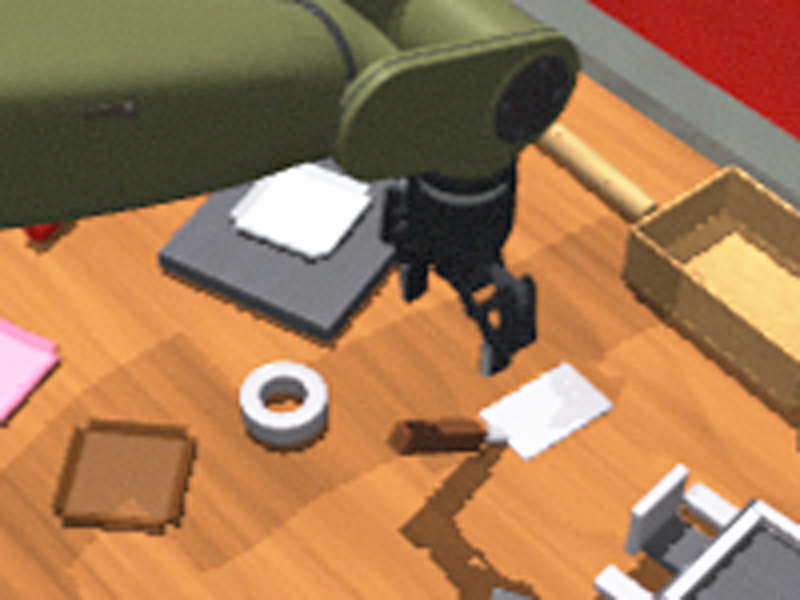

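The gripper, at crop (470,270), hangs over the handle (440,435) with nothing in the way. I descend and close.

```bash
python3 -m crank '[{"wx":0,"wy":0,"wz":0,"tx":0,"ty":45,"tz":-1,"gripper":-1},{"wx":0,"wy":0,"wz":0,"tx":0,"ty":45,"tz":0,"gripper":-1},{"wx":0,"wy":0,"wz":0,"tx":0,"ty":43,"tz":0,"gripper":-1},{"wx":0,"wy":0,"wz":0,"tx":0,"ty":0,"tz":0,"gripper":-1},{"wx":0,"wy":0,"wz":0,"tx":0,"ty":0,"tz":0,"gripper":1},{"wx":0,"wy":0,"wz":0,"tx":0,"ty":0,"tz":0,"gripper":1},{"wx":0,"wy":0,"wz":0,"tx":0,"ty":0,"tz":0,"gripper":1},{"wx":0,"wy":0,"wz":0,"tx":0,"ty":0,"tz":0,"gripper":1}]'
python3 -m crank '[{"wx":0,"wy":0,"wz":0,"tx":0,"ty":0,"tz":0,"gripper":1},{"wx":0,"wy":0,"wz":0,"tx":0,"ty":0,"tz":0,"gripper":1}]'
python3 - <<'E'
from h import *
p,R=pose();print(p,R.as_matrix())
shot("top","t1.png",(320,135,60,90),7)
shot("side","s2.png",(300,170,120,110),5)
E
```

```text
t: 3.02
position: [0.5061, 0.0358, 0.0286]
eef_rot: [-0.513, 0.514, 0.487, -0.486]
force: [-1.1, 0.3, 6.6]
gripper_width: 0.228
t: 3.28
position: [0.5061, 0.0358, 0.0286]
eef_rot: [-0.513, 0.514, 0.487, -0.486]
force: [-2.5, -0.0, 6.9]
gripper_width: 0.226
[0.5061 0.0358 0.0286] [[ 0.0537  0.0015 -0.9986]
 [ 0.9986 -0.0003  0.0537]
 [-0.0002 -1.     -0.0016]]
```

View pics/t1.png

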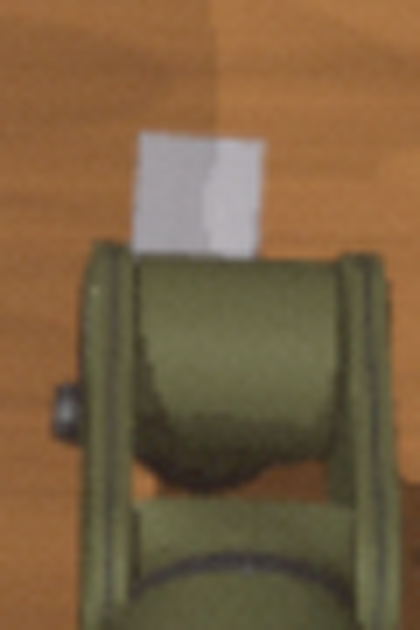

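View pics/s2.png

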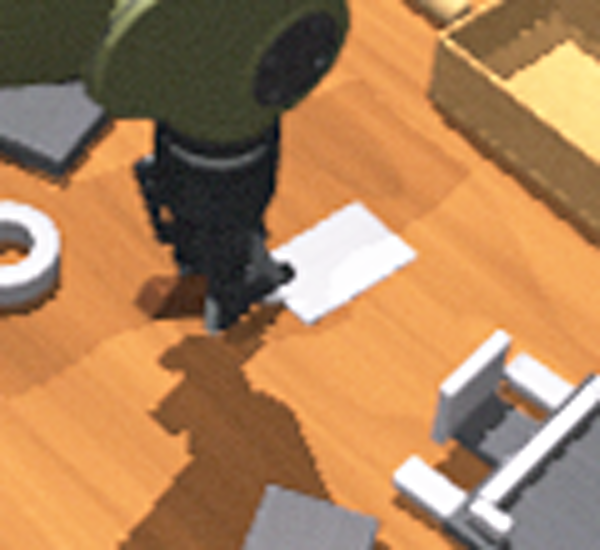

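Run:
```python
from h import *
B=[[.0475,.03,.002],[.0475,-.03,.002],[-.0475,-.03,.002]]
a=("top",B[:2],up([(139,132),(266,140)],320,135,7));b=("side",B,up([(358,203),(416,255),(311,322)],300,170,5))
for o in([a],[b],[a,b]): print(fit(o,[.61,.03,0])[0])
v=fit([a,b],[.61,.03,0])[0]
p,R=pose();o=np.r_[v[:2],0]
print("lifter origin in tool (mm)",R.inv().apply(o-p)*1e3)
```

```text
[ 0.6128  0.0269 -0.0542]
[ 0.6156  0.0283 -0.0559]
[ 0.6142  0.0275 -0.0561]
lifter origin in tool (mm) [  -2.5614   28.7587 -108.3256]
```

```bash
python3 -m crank '[{"wx":0,"wy":0,"wz":0,"tx":0,"ty":-30,"tz":0,"gripper":1},{"wx":0,"wy":0,"wz":0,"tx":0,"ty":-30,"tz":0,"gripper":1},{"wx":0,"wy":0,"wz":0,"tx":0,"ty":-30,"tz":0,"gripper":1},{"wx":0,"wy":0,"wz":0,"tx":0,"ty":0,"tz":0,"gripper":1},{"wx":0,"wy":0,"wz":0,"tx":0,"ty":0,"tz":0,"gripper":1}]'
python3 - <<'E'
from h import *
print(back("top",(305,216),.022),back("top",(397,225),.018))
ya=.327;c=np.array([.5961,.3272]);d=np.array([np.cos(ya),np.sin(ya)])
o=c-d*.125; tcp=o-d*.108
print("tcp target",tcp)
delta(np.array([*tcp,.118]),tgt(ya))
shot("top","t2.png",(320,135,60,90),7)
shot("side","s3.png",(260,130,150,120),5)
E
```

```text
t: 4.0
position: [0.5042, 0.036, 0.1157]
eef_rot: [0.514, -0.513, -0.486, 0.487]
force: [-0.3, 0.3, -1.9]
gripper_width: 0.223
[0.4458 0.1691 0.022 ] [ 0.4192 -0.1343  0.018 ]
tcp target [0.3754 0.2524]
at [0.5042 0.036  0.1157] turn [ -0.15 -21.82   0.03] shift before turn mm [209.1  -1.9 140.2] after turn [246.2  -2.3  52.4]
```

View pics/s3.png

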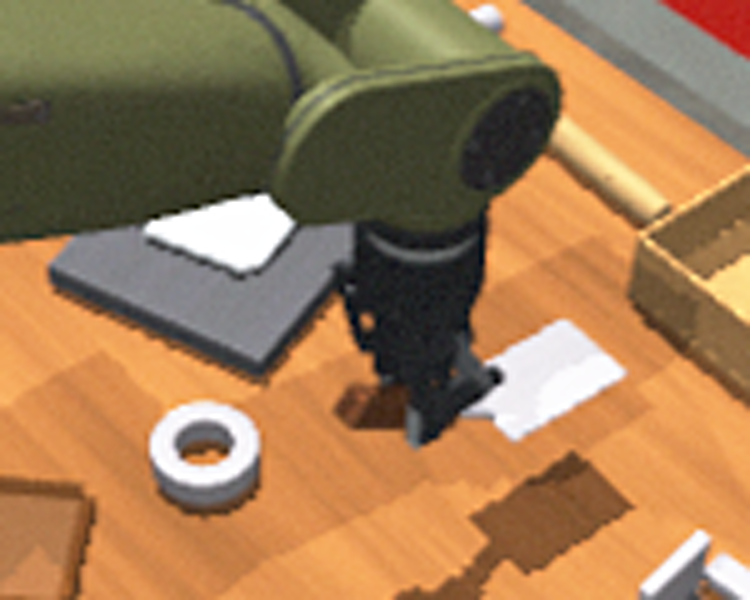

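View pics/t2.png

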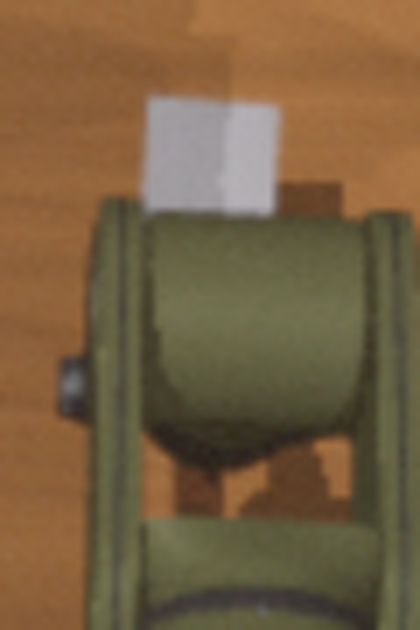

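```bash
cat >> h.py <<'E'
# lifter in tool: origin at (a,b,-f) mm in tool axes, pitch th (nose down +) 
BL=np.array([[.0475,.03,.002],[.0475,-.03,.002],[-.0475,-.03,.002],[-.0475,.03,.002]])
A0=np.array([[0,1,0],[0,0,-1],[-1,0,0.]]) # tool comps of lifter vec
def lift_pts(v,P,R,M):
    M=np.atleast_2d(M);Q=Ro.from_rotvec([0,v[3],0]).apply(M)
    return R.apply(Q@A0.T+np.array([v[0],v[1],v[2]]))+P
def fit_lift(obs,P,R,x0=(0,.028,-.108,0)):
    f=lambda v:np.concatenate([(proj(n,lift_pts(v,P,R,BL[i]))-px).ravel() for n,i,px in obs]+[(v-np.array(x0))/np.array([.01,.003,.005,.1])*.3])
    s=least_squares(f,x0);return s.x,np.round(f(s.x),2)
E
python3 - <<'E'
from h import *
P,R=pose()
print(*fit_lift([("top",[0,1],up([(148,96),(281,104)],320,135,7)),("side",[0,1,2],up([(567,320),(627,373),(518,440)],260,130,5))],P,R))
E
```

```text
[-0.0031  0.0275 -0.1078  0.0362] [ 0.32 -0.22 -0.09 -0.19 -0.39 -0.08  0.25  0.23 -0.31 -0.02 -0.09 -0.05
  0.01  0.11]
```

```bash
python3 -m crank '[{"wx":0,"wy":-7.3,"wz":0,"tx":0,"ty":0,"tz":0,"gripper":1},{"wx":0,"wy":-7.3,"wz":0,"tx":0,"ty":0,"tz":0,"gripper":1},{"wx":0,"wy":-7.2,"wz":0,"tx":0,"ty":0,"tz":0,"gripper":1},{"wx":0,"wy":0,"wz":0,"tx":50,"ty":-1,"tz":10,"gripper":1},{"wx":0,"wy":0,"wz":0,"tx":50,"ty":-1,"tz":10,"gripper":1},{"wx":0,"wy":0,"wz":0,"tx":50,"ty":0,"tz":10,"gripper":1},{"wx":0,"wy":0,"wz":0,"tx":50,"ty":0,"tz":10,"gripper":1},{"wx":0,"wy":0,"wz":0,"tx":49,"ty":0,"tz":12,"gripper":1}]'
python3 -m crank '[{"wx":0,"wy":0,"wz":0,"tx":0,"ty":0,"tz":0,"gripper":1},{"wx":0,"wy":0,"wz":0,"tx":0,"ty":0,"tz":0,"gripper":1}]'
python3 - <<'E'
from h import *
P,R=pose();print(P,R.as_matrix())
shot("top","t3.png",(215,120,120,110),5)
shot("side","s4.png",(240,130,130,120),5)
E
```

```text
t: 5.1
position: [0.3744, 0.256, 0.1179]
eef_rot: [0.412, -0.412, -0.574, 0.575]
force: [0.4, -0.2, -1.7]
gripper_width: 0.227
t: 5.35
position: [0.3756, 0.2547, 0.1182]
eef_rot: [0.412, -0.412, -0.574, 0.576]
force: [0.3, 0.3, -1.1]
gripper_width: 0.224
[0.3756 0.2547 0.1182] [[-0.3217 -0.0015 -0.9468]
 [ 0.9468 -0.0013 -0.3217]
 [-0.0007 -1.      0.0019]]
```

View pics/t3.png

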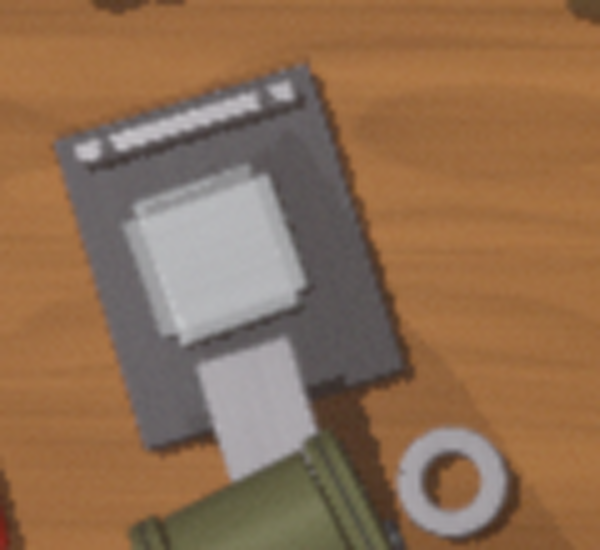

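View pics/s4.png

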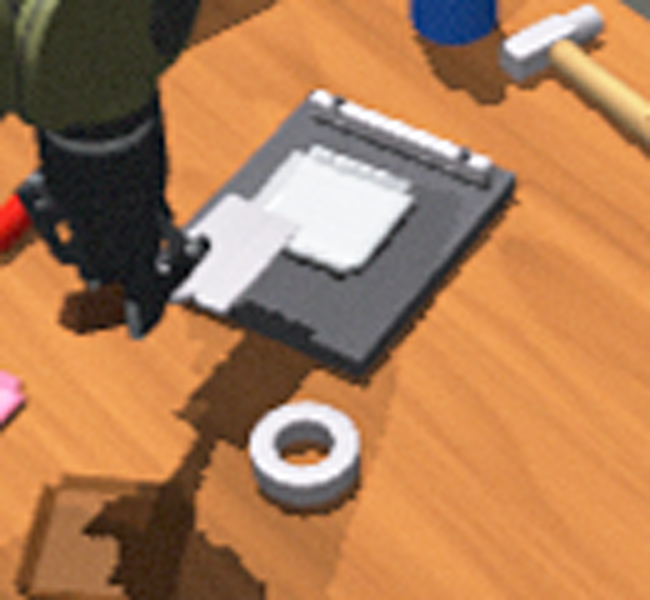

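Run:
```python
from h import *
P,R=pose()
ot=[("top",[0,1],up([(197,365),(289,336)],215,120,5))];os=[("side",[0,1,2],up([(235,193),(298,232),(222,312)],240,130,5))]
for o in(ot,os,ot+os):print(*fit_lift(o,P,R))
v,_=fit_lift(ot+os,P,R)
o=lift_pts(v,P,R,[[0,0,0],[.0475,0,0]]);print(o)
ya=.327;c=np.array([.5961,.3272,.02])
for q in o:
  e=q-c;print("along",e[0]*np.cos(ya)+e[1]*np.sin(ya),"lat",-e[0]*np.sin(ya)+e[1]*np.cos(ya),"z",e[2])
```

```text
[-0.002   0.028  -0.1051 -0.0007] [ 0.13 -0.   -0.15 -0.03 -0.06  0.    0.17 -0.  ]
[-0.0025  0.0293 -0.1066  0.0429] [-1.27  0.75  0.9  -0.75  0.34 -0.03 -0.08  0.13  0.08  0.13]
[-0.0024  0.029  -0.106   0.0443] [ 0.26 -0.18 -0.05 -0.19 -1.42  0.78  0.76 -0.72  0.19 -0.01 -0.07  0.1
  0.12  0.13]
[[0.4775 0.2859 0.0896]
 [0.5225 0.301  0.0875]]
along -0.12559929554506602 lat -0.0010555860251216381 z 0.06961381777129196
along -0.07814820501842928 lat -0.0011308236241377861 z 0.067460135543891
```

Blade tip is 26 mm behind the cover's near lip and within about 1 mm of its centre line. I lower it, watching the force.

```bash
python3 -m crank '[{"wx":0,"wy":0,"wz":0,"tx":1,"ty":30,"tz":0,"gripper":1},{"wx":0,"wy":0,"wz":0,"tx":0,"ty":26,"tz":0,"gripper":1},{"wx":0,"wy":0,"wz":0,"tx":0,"ty":4,"tz":0,"gripper":1},{"wx":0,"wy":0,"wz":0,"tx":0,"ty":0,"tz":0,"gripper":1}]'
python3 -m crank '[{"wx":0,"wy":0,"wz":0,"tx":0,"ty":2,"tz":0,"gripper":1},{"wx":0,"wy":0,"wz":0,"tx":0,"ty":0,"tz":0,"gripper":1}]'
python3 -m crank '[{"wx":0,"wy":0,"wz":0,"tx":0,"ty":2,"tz":0,"gripper":1},{"wx":0,"wy":0,"wz":0,"tx":0,"ty":0,"tz":0,"gripper":1}]'
python3 - <<'E'
from h import *
print(readout.read_state()["wrist_torque"])
shot("side","s5.png",(240,130,130,120),5)
E
```

```text
t: 5.95
position: [0.3764, 0.2556, 0.0596]
eef_rot: [-0.412, 0.412, 0.574, -0.574]
force: [0.9, 0.2, -2.4]
gripper_width: 0.223
t: 6.2
position: [0.3764, 0.2563, 0.0582]
eef_rot: [-0.412, 0.412, 0.575, -0.574]
force: [-0.2, 0.7, -2.0]
gripper_width: 0.227
t: 6.45
position: [0.3757, 0.2561, 0.0553]
eef_rot: [0.412, -0.412, -0.575, 0.575]
force: [-0.1, -0.8, -1.2]
gripper_width: 0.223
[-0.041   0.1115  0.0075]
```

View pics/s5.png

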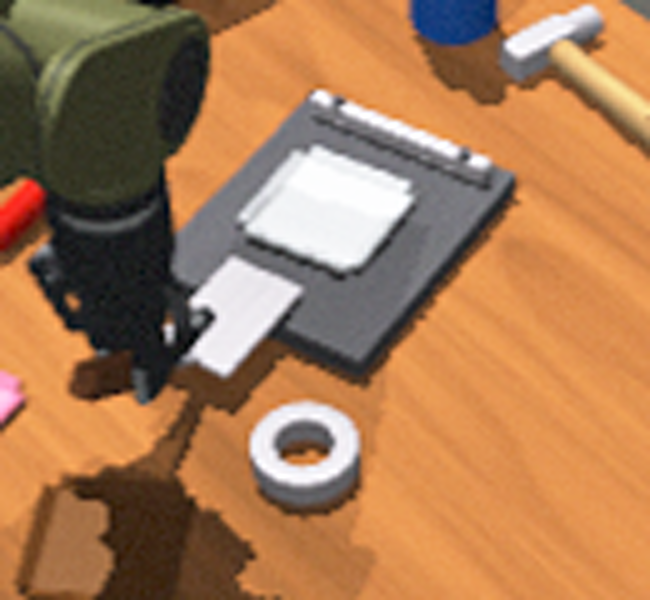

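```bash
for i in 1 2 3 ; do python3 -m crank '[{"wx":0,"wy":0,"wz":0,"tx":0,"ty":1.5,"tz":0,"gripper":1},{"wx":0,"wy":0,"wz":0,"tx":0,"ty":0,"tz":0,"gripper":1}]' | egrep 'pos|for'; python3 -c "
from plant import readout;print(readout.read_state()['wrist_torque'])"; done
```

```text
position: [0.3757, 0.256, 0.0537]
force: [-0.2, 0.4, -1.2]
[-0.03910191  0.15239045 -0.00683127]
position: [0.3757, 0.256, 0.0521]
force: [0.2, -1.2, -2.1]
[-0.07842309  0.12248245  0.04763912]
position: [0.3757, 0.256, 0.0506]
force: [0.8, -0.1, -1.6]
[-0.02656593  0.16988223  0.04381612]
```

```bash
for i in 1 2 ; do python3 -m crank '[{"wx":0.6,"wy":0,"wz":0,"tx":0,"ty":0,"tz":0,"gripper":1},{"wx":0,"wy":0,"wz":0,"tx":0,"ty":0,"tz":0,"gripper":1}]' | egrep 'pos|for'; python3 -c "
from plant import readout;print(readout.read_state()['wrist_torque'])"; done
python3 - <<'E'
from h import *
shot("side","s6.png",(240,130,130,120),5)
shot("top","t4.png",(215,120,120,110),5)
E
```

```text
position: [0.3761, 0.2562, 0.051]
force: [1.3, 0.3, -1.4]
[-0.07183361  0.02803407  0.00833383]
position: [0.3763, 0.2564, 0.0514]
force: [-1.5, -0.8, 1.6]
[-0.09344165 -0.06667448  0.00749091]
```

View pics/s6.png

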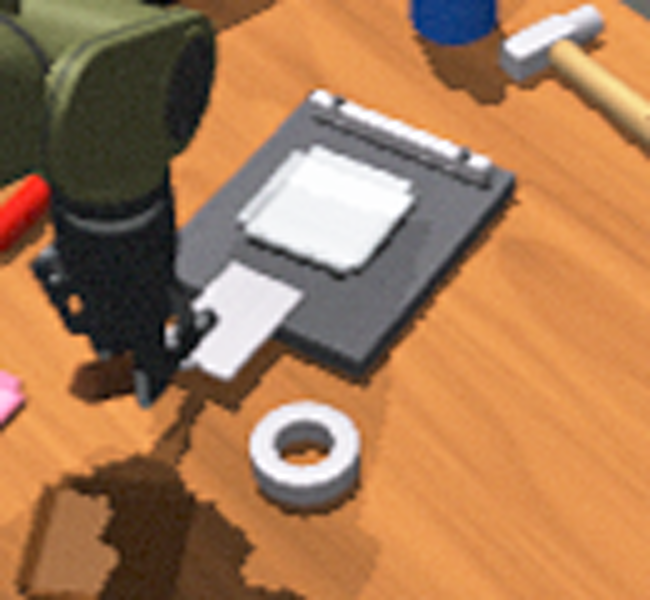

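View pics/t4.png

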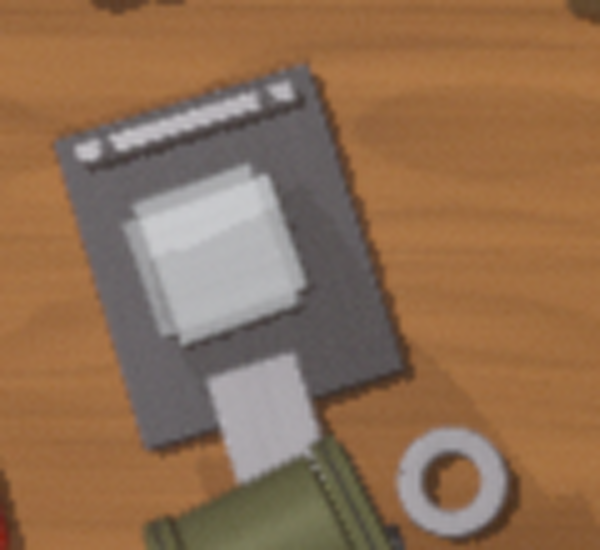

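Run:
```python
from h import *
m=up([(207,378),(297,352)],215,120,5)
a,b=[back("top",x,.022) for x in m];print(a,b,np.hypot(*(a-b)[:2]))
c=np.array([.5955,.3276]);ya=.327;e=(a+b)[:2]/2-c
print("along",e@[np.cos(ya),np.sin(ya)],"lat",e@[-np.sin(ya),np.cos(ya)], "edge yaw",np.arctan2(*( -(a-b)[:2]*[1,-1]))) 
m=up([(237,262),(303,294)],240,130,5)
a,b=[back("side",x,.022) for x in m];print(a,b,np.hypot(*(a-b)[:2]))
c=np.array([.5975,.3263]);e=(a+b)[:2]/2-c
print("along",e@[np.cos(ya),np.sin(ya)],"lat",e@[-np.sin(ya),np.cos(ya)])
```

```text
[0.5133 0.332  0.022 ] [0.5312 0.2729 0.022 ] 0.06178741390067627
along -0.07745456588868592 lat -0.00031411829231741344 edge yaw 0.29498369954219295
[0.5172 0.331  0.022 ] [0.533  0.2761 0.022 ] 0.057120477346159305
along -0.07585319216985667 lat 0.0017210417911392919
```

```bash
python3 -m crank '[{"wx":0,"wy":0,"wz":0,"tx":0,"ty":-0.12,"tz":-6,"gripper":1},{"wx":0,"wy":0,"wz":0,"tx":0,"ty":-0.12,"tz":-6,"gripper":1},{"wx":0,"wy":0,"wz":0,"tx":0,"ty":-0.12,"tz":-6,"gripper":1},{"wx":0,"wy":0,"wz":0,"tx":0,"ty":-0.12,"tz":-6,"gripper":1},{"wx":0,"wy":0,"wz":0,"tx":0,"ty":-0.12,"tz":-6,"gripper":1},{"wx":0,"wy":0,"wz":0,"tx":0,"ty":-0.12,"tz":-6,"gripper":1}]'
python3 - <<'E'
from h import *
P,R=pose();print(P,R.as_matrix()[2],readout.read_state()["wrist_torque"])
shot("top","t5.png",(215,120,120,110),5)
E
```

```text
t: 8.6
position: [0.4101, 0.2677, 0.0508]
eef_rot: [0.416, -0.408, -0.568, 0.581]
force: [-4.1, -1.2, 4.7]
gripper_width: 0.222
[0.4101 0.2677 0.0508] [ 0.     -0.9998  0.0215] [-0.0761  0.0464 -0.0022]
```

View pics/t5.png

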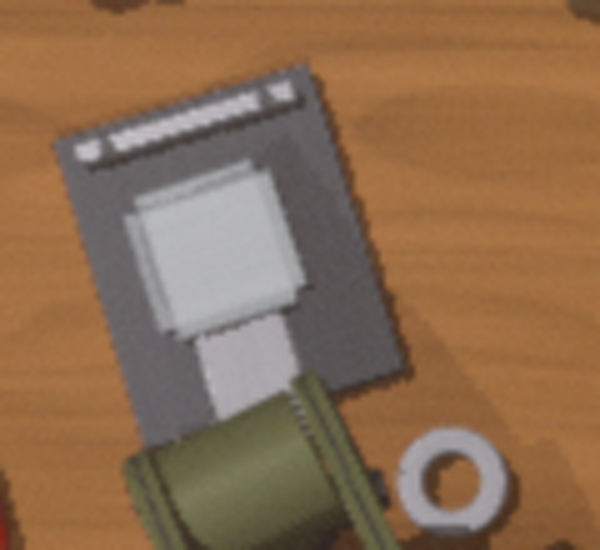

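The blade is under the near lip, at crop (250,320), and centred. I keep pushing.

```bash
python3 -m crank '[{"wx":0,"wy":0,"wz":0,"tx":0,"ty":-0.12,"tz":-6,"gripper":1},{"wx":0,"wy":0,"wz":0,"tx":0,"ty":-0.12,"tz":-6,"gripper":1},{"wx":0,"wy":0,"wz":0,"tx":0,"ty":-0.12,"tz":-6,"gripper":1},{"wx":0,"wy":0,"wz":0,"tx":0,"ty":-0.12,"tz":-6,"gripper":1},{"wx":0,"wy":0,"wz":0,"tx":0,"ty":-0.12,"tz":-6,"gripper":1},{"wx":0,"wy":0,"wz":0,"tx":0,"ty":-0.12,"tz":-6,"gripper":1}]'
python3 - <<'E'
from h import *
P,R=pose();print(P,readout.read_state()["wrist_torque"])
shot("top","t6.png",(215,120,120,110),5)
shot("side","s7.png",(240,130,130,120),5)
E
```

```text
t: 9.4
position: [0.444, 0.2792, 0.0506]
eef_rot: [0.416, -0.407, -0.568, 0.581]
force: [-4.8, -1.6, 4.2]
gripper_width: 0.224
[0.444  0.2792 0.0506] [-0.1204  0.1315  0.0299]
```

View pics/t6.png

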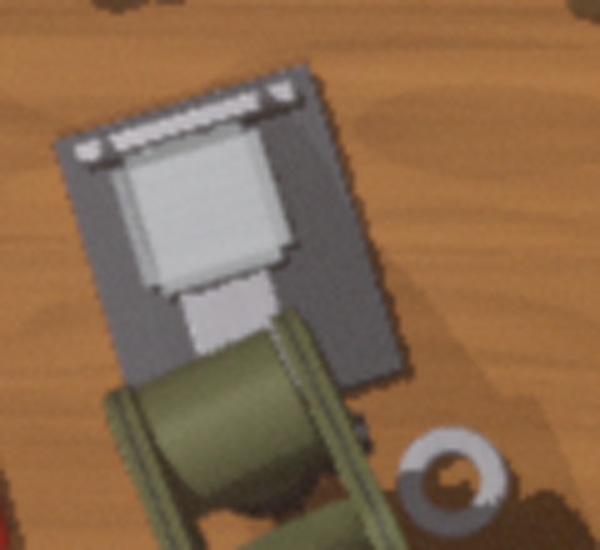

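View pics/s7.png

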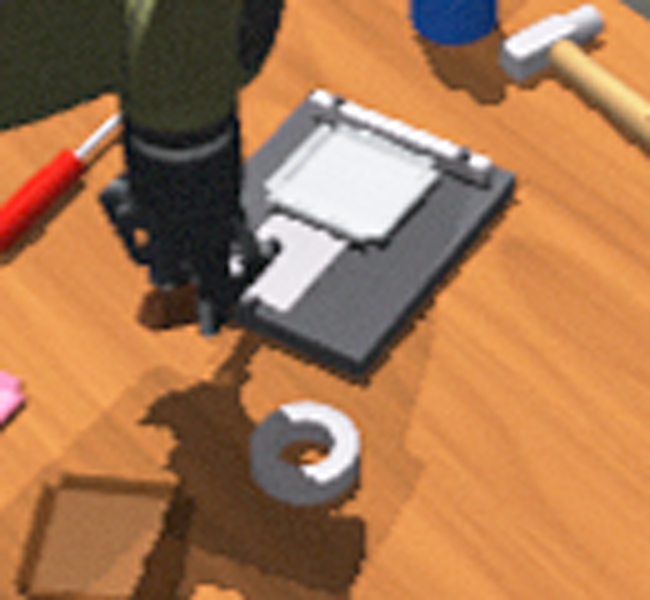

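```bash
python3 -m crank '[{"wx":0,"wy":0,"wz":0,"tx":0,"ty":-0.1,"tz":-5,"gripper":1},{"wx":0,"wy":0,"wz":0,"tx":0,"ty":-0.1,"tz":-5,"gripper":1},{"wx":0,"wy":0,"wz":0,"tx":0,"ty":-0.1,"tz":-5,"gripper":1},{"wx":0,"wy":0,"wz":0,"tx":0,"ty":-0.1,"tz":-5,"gripper":1}]'
python3 - <<'E'
from h import *
P,R=pose();print(P,readout.read_state()["wrist_torque"])
shot("top","t7.png",(215,120,120,110),5)
shot("side","s8.png",(240,130,130,120),5)
E
```

```text
t: 10.0
position: [0.4631, 0.2857, 0.0507]
eef_rot: [0.416, -0.408, -0.569, 0.581]
force: [-5.2, -2.5, 3.9]
gripper_width: 0.224
[0.4631 0.2857 0.0507] [-0.0855  0.1549  0.0102]
```

View pics/t7.png

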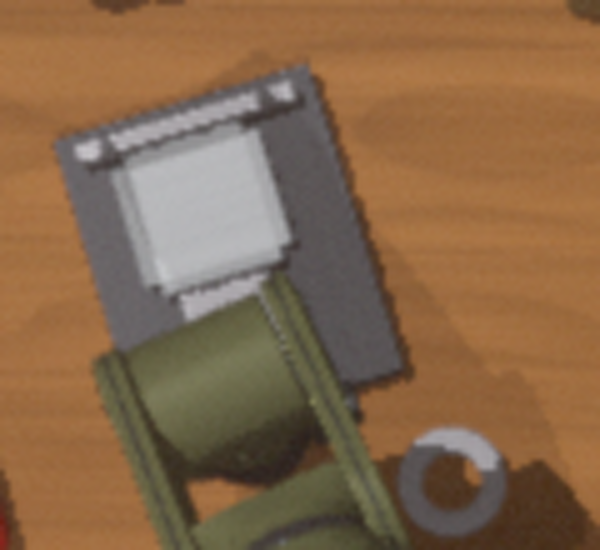

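View pics/s8.png

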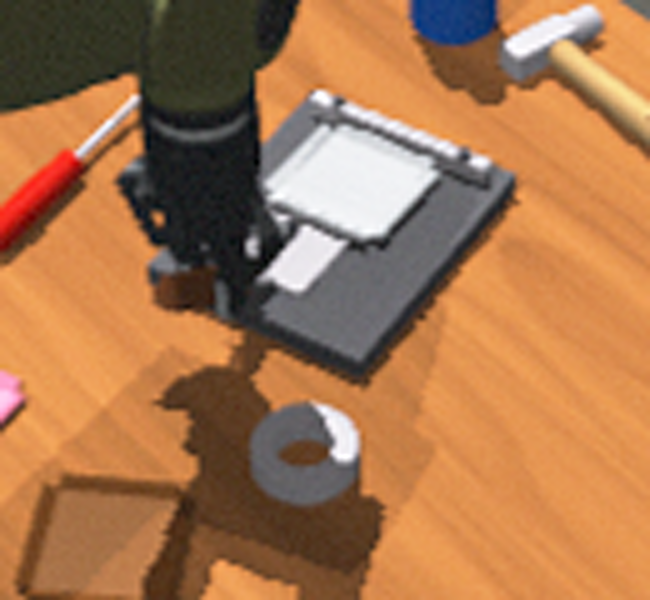

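The cover is stopped at the rail, level, and the blade is sliding under it with about 5 N.

```bash
python3 -m crank '[{"wx":0,"wy":0,"wz":0,"tx":0,"ty":-0.12,"tz":-6,"gripper":1},{"wx":0,"wy":0,"wz":0,"tx":0,"ty":-0.12,"tz":-6,"gripper":1},{"wx":0,"wy":0,"wz":0,"tx":0,"ty":-0.12,"tz":-6,"gripper":1},{"wx":0,"wy":0,"wz":0,"tx":0,"ty":-0.12,"tz":-6,"gripper":1},{"wx":0,"wy":0,"wz":0,"tx":0,"ty":-0.12,"tz":-6,"gripper":1},{"wx":0,"wy":0,"wz":0,"tx":0,"ty":-0.12,"tz":-6,"gripper":1},{"wx":0,"wy":0,"wz":0,"tx":0,"ty":-0.12,"tz":-6,"gripper":1},{"wx":0,"wy":0,"wz":0,"tx":0,"ty":-0.12,"tz":-6,"gripper":1}]'
python3 - <<'E'
from h import *
P,R=pose();print(P,readout.read_state()["wrist_torque"])
shot("top","t8.png",(215,120,120,110),5)
shot("side","s9.png",(240,130,130,120),5)
E
```

```text
t: 11.1
position: [0.5071, 0.3006, 0.0504]
eef_rot: [0.417, -0.407, -0.567, 0.582]
force: [-9.9, -2.9, 8.2]
gripper_width: 0.223
[0.5071 0.3006 0.0504] [-0.3782  0.9176 -0.0499]
```

View pics/t8.png

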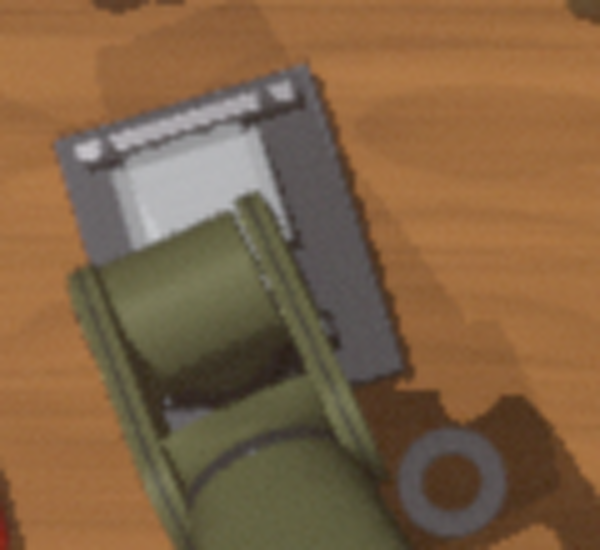

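View pics/s9.png

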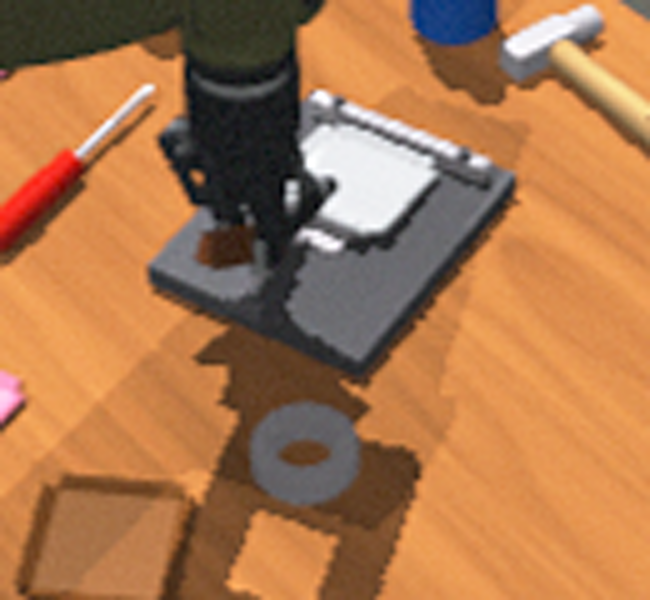

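```bash
python3 -m crank '[{"wx":0,"wy":0,"wz":0,"tx":0,"ty":-0.8,"tz":-4,"gripper":1},{"wx":0,"wy":0,"wz":0,"tx":0,"ty":-0.3,"tz":-4,"gripper":1},{"wx":0,"wy":0,"wz":0,"tx":0,"ty":-0.1,"tz":-4,"gripper":1},{"wx":0,"wy":0,"wz":0,"tx":0,"ty":0,"tz":0,"gripper":1}]'
python3 - <<'E'
from h import *
P,R=pose();print(P,readout.read_state()["wrist_torque"])
shot("side","s10.png",(260,130,100,80),8)
E
```

```text
t: 11.7
position: [0.5194, 0.3047, 0.051]
eef_rot: [0.417, -0.407, -0.568, 0.581]
force: [-4.7, -1.4, 2.8]
gripper_width: 0.224
[0.5194 0.3047 0.051 ] [-0.1808  0.4519  0.0447]
```

View pics/s10.png

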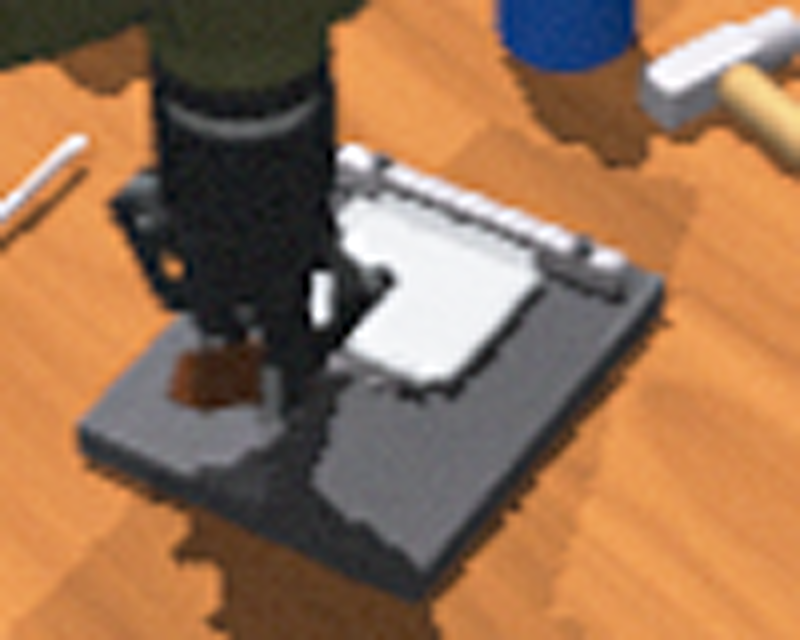

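```bash
python3 -m crank '[{"wx":-0.4,"wy":0,"wz":0,"tx":0,"ty":-0.3,"tz":0,"gripper":1},{"wx":-0.4,"wy":0,"wz":0,"tx":0,"ty":-0.7,"tz":0,"gripper":1},{"wx":-0.4,"wy":0,"wz":0,"tx":0,"ty":-1,"tz":0,"gripper":1},{"wx":-0.3,"wy":0,"wz":0,"tx":0,"ty":-1,"tz":1,"gripper":1},{"wx":0,"wy":0,"wz":0,"tx":0,"ty":-2,"tz":1,"gripper":1},{"wx":0,"wy":0,"wz":0,"tx":0,"ty":-3,"tz":1,"gripper":1},{"wx":0,"wy":0,"wz":0,"tx":0,"ty":-3,"tz":0,"gripper":1},{"wx":0,"wy":0,"wz":0,"tx":0,"ty":0,"tz":0,"gripper":1}]'
python3 - <<'E'
from h import *
P,R=pose();print(P,R.as_matrix()[2],readout.read_state()["wrist_torque"])
shot("side","s11.png",(260,130,100,80),8)
shot("top","t9.png",(215,120,100,90),6)
E
```

```text
t: 12.75
position: [0.5174, 0.3041, 0.0633]
eef_rot: [-0.411, 0.413, 0.577, -0.573]
force: [-0.5, -0.1, -3.9]
gripper_width: 0.227
[0.5174 0.3041 0.0633] [ 0.0001 -1.     -0.0065] [-0.0948  0.3042 -0.0462]
```

View pics/s11.png

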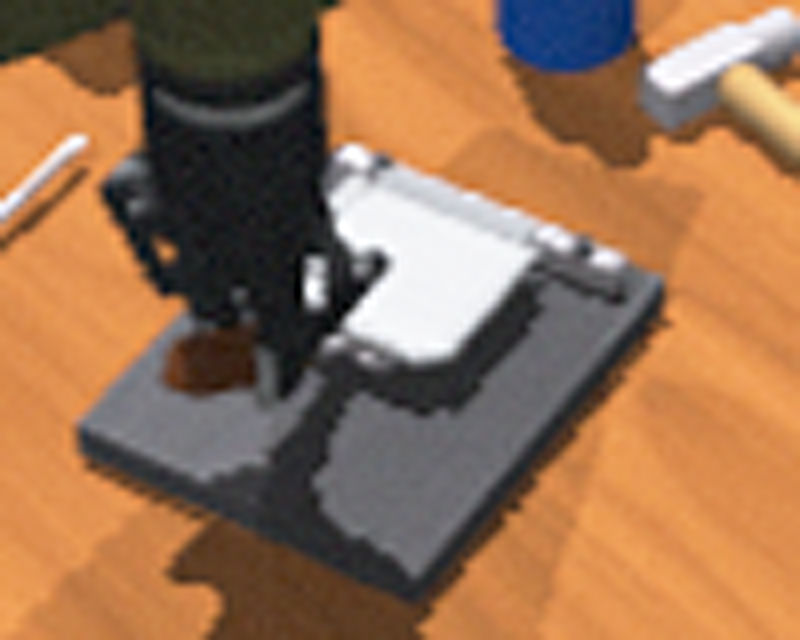

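View pics/t9.png

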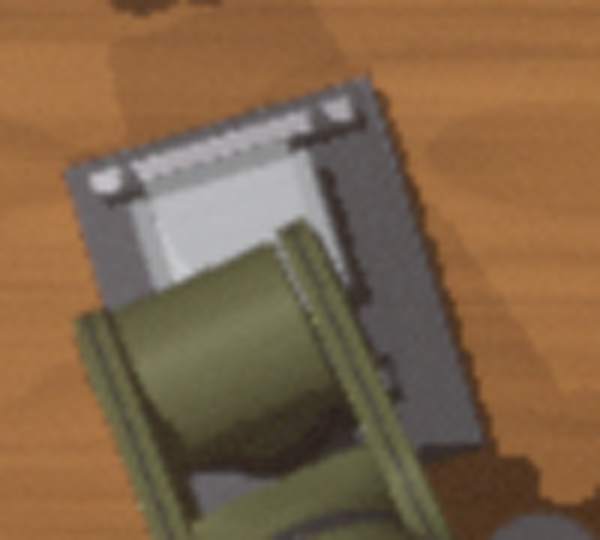

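The cover is on the blade: its shadow is detached and the load is -3.9 N. I lift higher with gentle ramps.

```bash
python3 -m crank '[{"wx":0,"wy":0,"wz":0,"tx":0,"ty":-4,"tz":0,"gripper":1},{"wx":0,"wy":0,"wz":0,"tx":0,"ty":-8,"tz":1,"gripper":1},{"wx":0,"wy":0,"wz":0,"tx":0,"ty":-13,"tz":1,"gripper":1},{"wx":0,"wy":0,"wz":0,"tx":0,"ty":-16,"tz":1,"gripper":1},{"wx":0,"wy":0,"wz":0,"tx":0,"ty":-16,"tz":1,"gripper":1},{"wx":0,"wy":0,"wz":0,"tx":0,"ty":-13,"tz":0,"gripper":1},{"wx":0,"wy":0,"wz":0,"tx":0,"ty":-8,"tz":0,"gripper":1},{"wx":0,"wy":0,"wz":0,"tx":0,"ty":-4,"tz":0,"gripper":1}]'
python3 - <<'E'
from h import *
P,R=pose();print(P,R.as_matrix()[2],readout.read_state()["wrist_torque"])
shot("side","s12.png",(260,110,110,80),7)
ya=.094;c=np.array([.587,-.236]);d=np.array([np.cos(ya),np.sin(ya)])
n=np.array([-d[1],d[0]])
t=c-d*.1135+.0025*n
print(t);delta(np.array([*t,.145]),tgt(ya))
print(back("top",(403,118),.1))
E
```

```text
t: 13.85
position: [0.5129, 0.3025, 0.1452]
eef_rot: [-0.411, 0.413, 0.576, -0.573]
force: [0.1, 0.1, -3.5]
gripper_width: 0.227
[0.5129 0.3025 0.1452] [ 0.     -1.     -0.0057] [-0.1527  0.2446 -0.0507]
[ 0.4738 -0.2442]
at [0.5129 0.3026 0.1454] turn [ 0.34 13.34  0.04] shift before turn mm [-505.2   -0.9  212.6] after turn [-540.7    0.4   90.3]
[ 0.7587 -0.1447  0.1   ]
```

View pics/s12.png

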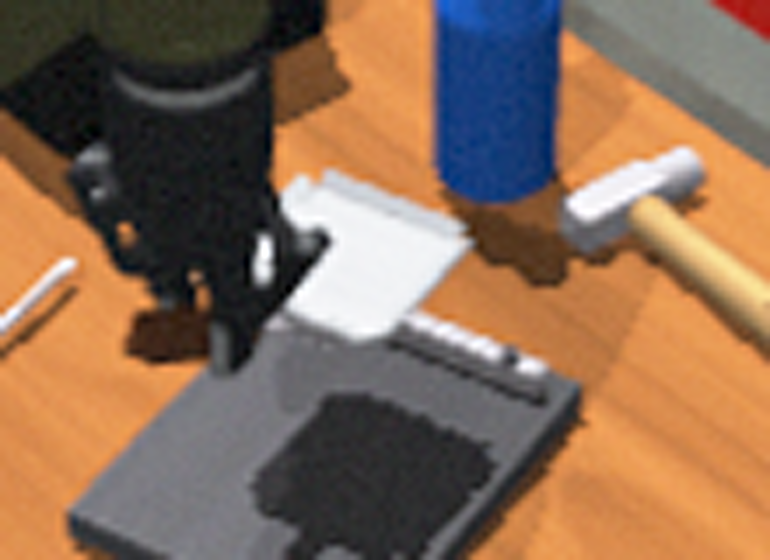

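```bash
python3 -m crank '[{"wx":0,"wy":0,"wz":0,"tx":-3.7,"ty":0,"tz":1.6,"gripper":1},{"wx":0,"wy":0,"wz":0,"tx":-7.4,"ty":0,"tz":3.1,"gripper":1},{"wx":0,"wy":0,"wz":0,"tx":-11,"ty":0,"tz":4.7,"gripper":1},{"wx":0,"wy":0,"wz":0,"tx":-15,"ty":0,"tz":6.2,"gripper":1},{"wx":0,"wy":0,"wz":0,"tx":-18.5,"ty":0,"tz":7.8,"gripper":1},{"wx":0,"wy":0,"wz":0,"tx":-22,"ty":0,"tz":9.3,"gripper":1},{"wx":0,"wy":0,"wz":0,"tx":-24,"ty":0,"tz":10,"gripper":1},{"wx":0,"wy":0,"wz":0,"tx":-24,"ty":0,"tz":10,"gripper":1}]'
python3 -m crank '[{"wx":0,"wy":0,"wz":0,"tx":-24,"ty":0,"tz":10,"gripper":1},{"wx":0,"wy":0,"wz":0,"tx":-24,"ty":0,"tz":10,"gripper":1},{"wx":0,"wy":0,"wz":0,"tx":-24,"ty":0,"tz":10,"gripper":1},{"wx":0,"wy":0,"wz":0,"tx":-24,"ty":0,"tz":10,"gripper":1},{"wx":0,"wy":0,"wz":0,"tx":-24,"ty":0,"tz":10,"gripper":1},{"wx":0,"wy":0,"wz":0,"tx":-24,"ty":0,"tz":10,"gripper":1},{"wx":0,"wy":0,"wz":0,"tx":-24,"ty":0,"tz":10,"gripper":1},{"wx":0,"wy":0,"wz":0,"tx":-24,"ty":0,"tz":10,"gripper":1}]'
python3 - <<'E'
from h import *
delta(np.array([.4738,-.2442,.145]),tgt(.094))
shot("side","s13.png")
E
```

```text
t: 14.9
position: [0.5029, 0.1647, 0.1444]
eef_rot: [-0.411, 0.413, 0.576, -0.573]
force: [-0.1, 1.0, -3.5]
gripper_width: 0.225
t: 15.9
position: [0.4883, -0.0427, 0.144]
eef_rot: [-0.411, 0.413, 0.576, -0.573]
force: [0.3, 0.2, -2.6]
gripper_width: 0.225
at [ 0.4883 -0.0427  0.144 ] turn [ 0.31 13.3  -0.  ] shift before turn mm [-186.2   -1.3   78.3] after turn [-199.3   -1.    33.4]
```

View pics/s13.png

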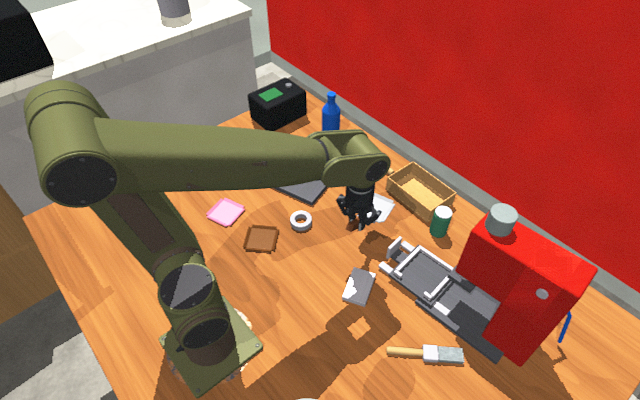

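```bash
python3 -m crank '[{"wx":0,"wy":0,"wz":0,"tx":-24,"ty":0,"tz":10,"gripper":1},{"wx":0,"wy":0,"wz":0,"tx":-24,"ty":0,"tz":10,"gripper":1},{"wx":0,"wy":0,"wz":0,"tx":-24,"ty":0,"tz":10,"gripper":1},{"wx":0,"wy":0,"wz":0,"tx":-22,"ty":0,"tz":9.3,"gripper":1},{"wx":0,"wy":0,"wz":0,"tx":-20,"ty":0,"tz":8.4,"gripper":1},{"wx":0,"wy":0,"wz":0,"tx":-17,"ty":0,"tz":7.1,"gripper":1},{"wx":0,"wy":0,"wz":0,"tx":-14,"ty":0,"tz":6,"gripper":1},{"wx":0,"wy":0,"wz":0,"tx":-11,"ty":0,"tz":4.5,"gripper":1}]'
python3 -m crank '[{"wx":0,"wy":0.6,"wz":0,"tx":-7,"ty":0,"tz":3,"gripper":1},{"wx":0,"wy":1.2,"wz":0,"tx":-3,"ty":0,"tz":1.5,"gripper":1},{"wx":0,"wy":2,"wz":0,"tx":0,"ty":0,"tz":0,"gripper":1},{"wx":0,"wy":2.8,"wz":0,"tx":0,"ty":0,"tz":0,"gripper":1},{"wx":0,"wy":2.8,"wz":0,"tx":0,"ty":0,"tz":0,"gripper":1},{"wx":0,"wy":2,"wz":0,"tx":0,"ty":0,"tz":0,"gripper":1},{"wx":0,"wy":1.2,"wz":0,"tx":0,"ty":0,"tz":0,"gripper":1},{"wx":0,"wy":0.7,"wz":0,"tx":0,"ty":0,"tz":0,"gripper":1}]'
python3 - <<'E'
from h import *
delta(np.array([.4738,-.2442,.145]),tgt(.094))
shot("side","s14.png",(340,180,160,130),5)
shot("top","t10.png",(370,120,120,100),6)
E
```

```text
t: 16.95
position: [0.4771, -0.2105, 0.1436]
eef_rot: [-0.411, 0.413, 0.576, -0.573]
force: [0.0, 0.2, -2.8]
gripper_width: 0.219
t: 17.95
position: [0.4762, -0.2204, 0.1435]
eef_rot: [-0.475, 0.477, 0.525, -0.521]
force: [0.4, -0.4, -2.9]
gripper_width: 0.222
at [ 0.4762 -0.2204  0.1435] turn [0.29 0.   0.08] shift before turn mm [-23.5  -1.5   4.6] after turn [-23.5  -1.5   4.6]
```

View pics/s14.png

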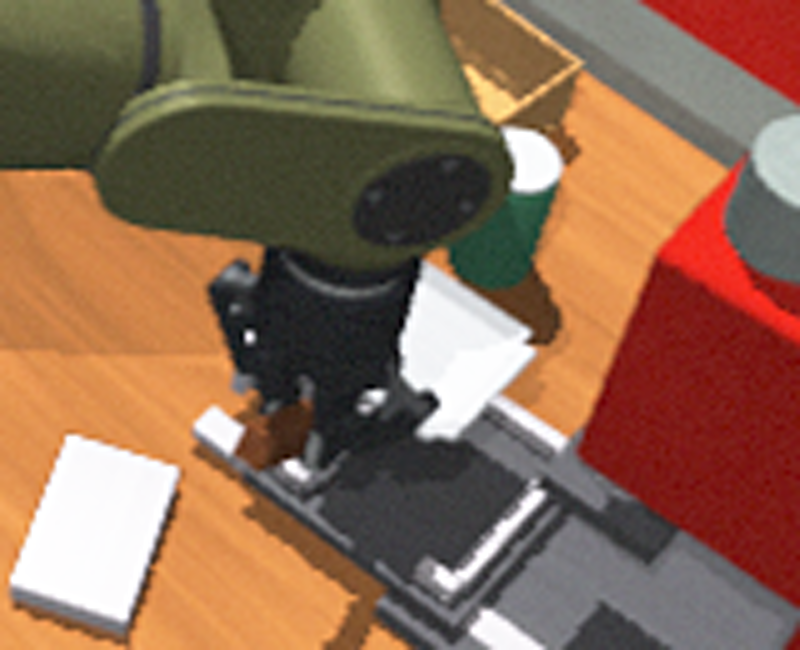

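View pics/t10.png

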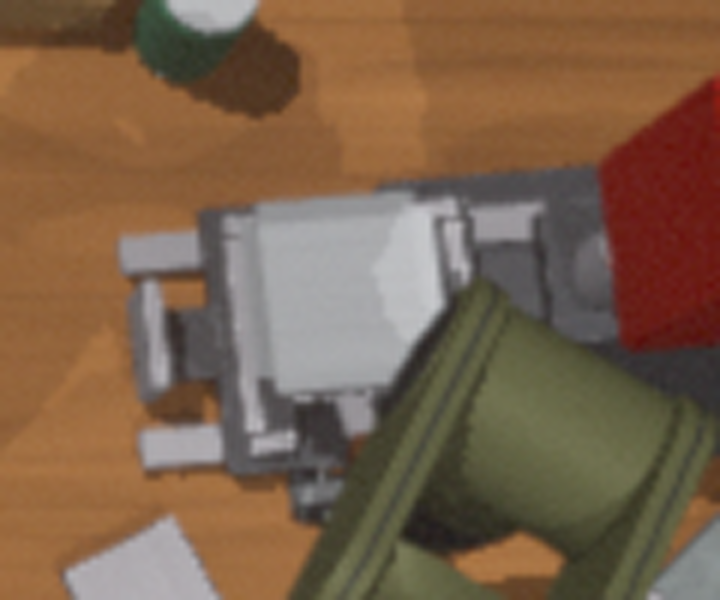

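```bash
python3 -m crank '[{"wx":0,"wy":0,"wz":0,"tx":-3,"ty":0,"tz":1,"gripper":1},{"wx":0,"wy":0,"wz":0,"tx":-6,"ty":0,"tz":1,"gripper":1},{"wx":0,"wy":0,"wz":0,"tx":-6,"ty":0,"tz":1,"gripper":1},{"wx":0,"wy":0,"wz":0,"tx":-5,"ty":0,"tz":1,"gripper":1},{"wx":0,"wy":0,"wz":0,"tx":-3.5,"ty":0,"tz":0.6,"gripper":1},{"wx":0,"wy":0,"wz":0,"tx":0,"ty":0,"tz":0,"gripper":1}]'
python3 - <<'E'
from h import *
delta(np.array([.4738,-.2442,.145]),tgt(.094))
shot("side","s15.png",(400,200,110,100),7)
shot("top","t11.png",(380,130,90,80),8)
E
```

```text
t: 18.8
position: [0.4738, -0.2446, 0.1435]
eef_rot: [-0.475, 0.477, 0.525, -0.521]
force: [0.3, 0.6, -3.7]
gripper_width: 0.229
at [ 0.4738 -0.2446  0.1435] turn [0.29 0.02 0.07] shift before turn mm [ 0.4 -1.5 -0.1] after turn [ 0.4 -1.5 -0.1]
```

View pics/s15.png

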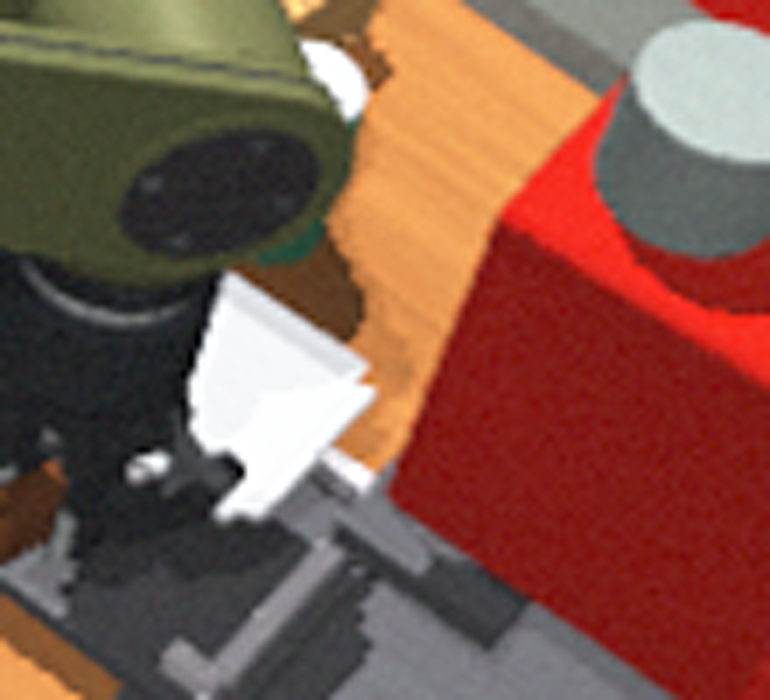

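View pics/t11.png

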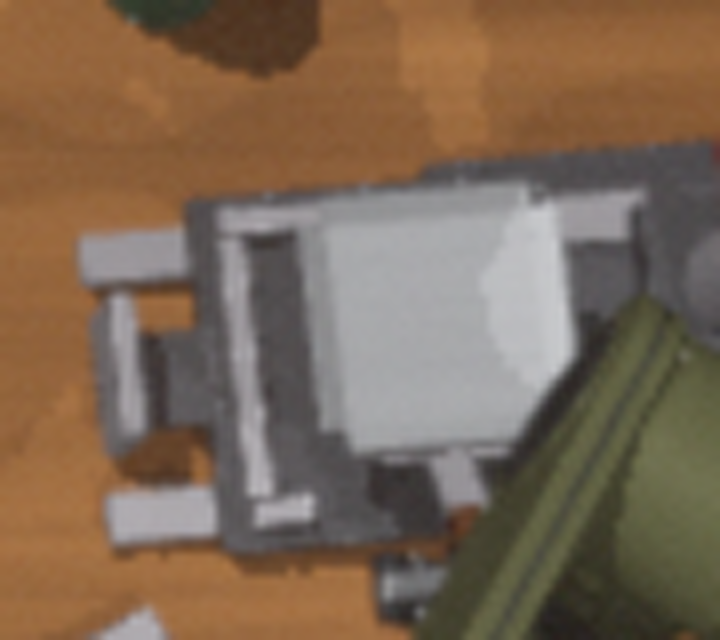

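Run:
```python
from h import *
P,R=pose();zb=P[2]-.0286+.002
e=.0515;w=.041
for dz in(.007,.009):
  z=zb+dz
  C=np.array([[e,w,z],[e,-w,z],[w,e,z],[-w,e,z],[w,-e,z],[-e,w,z]])
  a=("top",C,up([(320,198),(528,183),(300,225),(323,432),(553,203),(352,455)],380,130,8))
  v,rs=fit([a],[.587,-.236,.09]);print(v,rs.round(2).tolist())
  b=("side",C[[1,4]],up([(372,362),(378,390)],400,200,7))
  v2,rs=fit([a,b],[.587,-.236,.09]);print("both",v2,rs.round(2).tolist()[-2:])
# re-measure nest with top t11
N=[[.066,.066,.044],[-.066,.066,.044],[.056,.056,.044]]
v,rs=fit([("top",N[:2],up([(217,208),(258,528)],380,130,8))],[.587,-.236,.09]);print("nest",v,rs.round(2).tolist())
```

```text
[ 0.5868 -0.2362  0.0968] [[0.07, -0.03], [-0.08, -0.35], [-0.35, 0.14], [-0.13, -0.03], [0.53, 0.12], [-0.01, 0.13]]
both [ 0.5878 -0.2364  0.1092] [[-0.67, 0.6], [-0.29, 0.97]]
[ 0.5864 -0.2358  0.0968] [[0.06, -0.04], [-0.05, -0.37], [-0.37, 0.13], [-0.14, -0.0], [0.56, 0.1], [-0.01, 0.16]]
both [ 0.5872 -0.236   0.1055] [[-0.71, 0.29], [-0.35, 0.66]]
nest [ 0.5878 -0.2382  0.1077] [[0.03, 0.34], [-0.03, -0.33]]
```

Camera fit gives the cover at (0.587,-0.236,yaw 0.097) and the nest at (0.587,-0.2365,yaw 0.0995), so they are aligned. I lower to just above the walls.

```bash
python3 -m crank '[{"wx":0,"wy":0,"wz":0,"tx":0,"ty":4,"tz":0,"gripper":1},{"wx":0,"wy":0,"wz":0,"tx":0,"ty":9,"tz":0,"gripper":1},{"wx":0,"wy":0,"wz":0,"tx":0,"ty":13,"tz":0,"gripper":1},{"wx":0,"wy":0,"wz":0,"tx":0,"ty":13,"tz":0,"gripper":1},{"wx":0,"wy":0,"wz":0,"tx":0,"ty":11,"tz":0,"gripper":1},{"wx":0,"wy":0,"wz":0,"tx":0,"ty":8,"tz":0,"gripper":1},{"wx":0,"wy":0,"wz":0,"tx":0,"ty":4,"tz":0,"gripper":1},{"wx":0,"wy":0,"wz":0,"tx":0,"ty":0,"tz":0,"gripper":1}]'
python3 - <<'E'
from h import *
P,R=pose();print(P)
shot("side","s16.png",(380,210,100,90),8)
shot("top","t12.png",(380,130,90,80),8)
E
```

```text
t: 19.9
position: [0.4741, -0.2442, 0.0813]
eef_rot: [-0.475, 0.477, 0.525, -0.522]
force: [-0.2, 0.0, -2.2]
gripper_width: 0.226
[ 0.4741 -0.2442  0.0813]
```

View pics/s16.png

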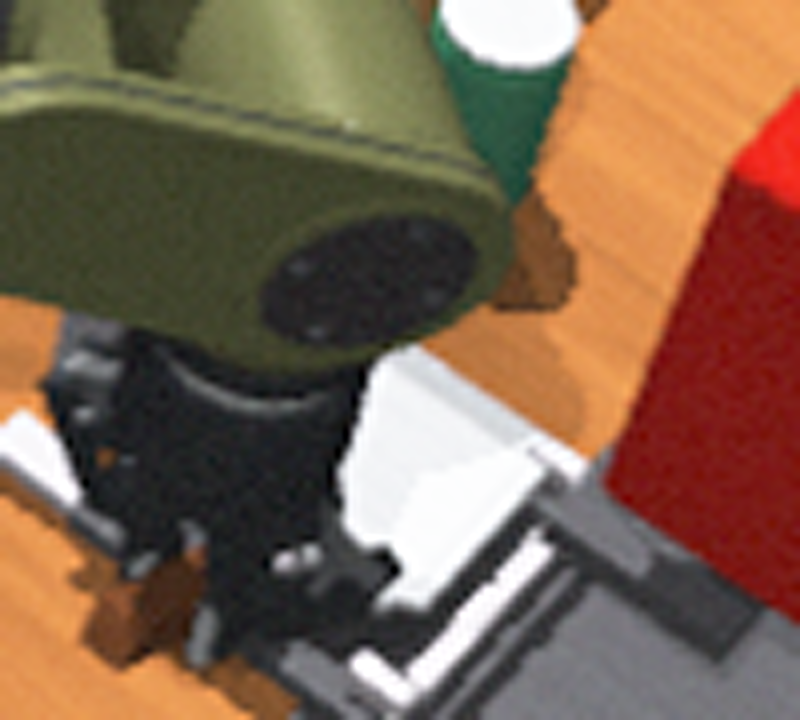

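View pics/t12.png

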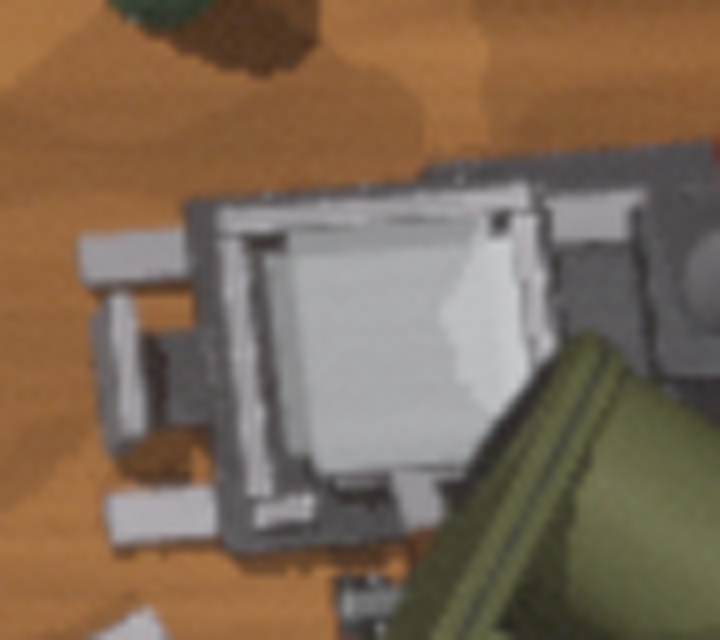

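```bash
python3 - <<'E'
from h import *
P,R=pose();zb=P[2]-.0286+.002
e=.0515;w=.041;z=zb+.008
C=np.array([[e,w,z],[e,-w,z],[w,e,z],[-w,e,z],[w,-e,z],[-e,w,z]])
a=("top",C,up([(285,232),(483,216),(267,255),(290,458),(515,240),(320,478)],380,130,8))
v,rs=fit([a],[.587,-.236,.09]);print(v,rs.round(2).tolist())
# predicted pixels of aligned cover at this height, crop coords
ya=.0995
Rm=np.array([[np.cos(ya),-np.sin(ya)],[np.sin(ya),np.cos(ya)]])
W=np.c_[C[:,:2]@Rm.T+[.5866,-.2365],C[:,2]]
print(((proj("top",W)-[380,130]+.5)*8-.5).round(0))
# inner edges of walls in same crop, to measure nest
N=np.array([[.056,.056,.044],[.056,-.056,.044],[-.056,.056,.044],[.066,.066,.044],[-.066,.066,.044],[.066,-.066,.044]])
W=np.c_[N[:,:2]@Rm.T+[.5866,-.2365],N[:,2]]
print(((proj("top",W)-[380,130]+.5)*8-.5).round(0))
E
python3 -c "
import cv2
im=cv2.imread('pics/t12.png')[180:500,180:600]
cv2.imwrite('pics/t12b.png',cv2.resize(im,None,fx=1.8,fy=1.8))"
```

```text
[ 0.5864 -0.236   0.0986] [[0.3, -0.04], [0.41, -0.21], [-0.26, 0.5], [-0.14, -0.14], [0.0, -0.35], [-0.29, 0.27]]
[[288. 231.]
 [487. 214.]
 [266. 259.]
 [290. 456.]
 [516. 236.]
 [319. 480.]]
[[241. 234.]
 [510. 210.]
 [274. 501.]
 [214. 212.]
 [252. 527.]
 [530. 184.]]
```

View pics/t12b.png

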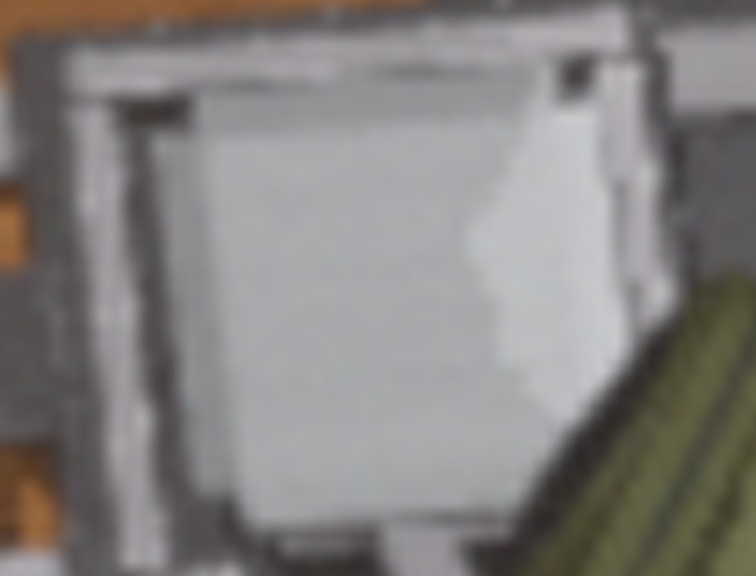

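```bash
python3 -m crank '[{"wx":0,"wy":0,"wz":0,"tx":0,"ty":3,"tz":0,"gripper":1},{"wx":0,"wy":0,"wz":0,"tx":0,"ty":5,"tz":0,"gripper":1},{"wx":0,"wy":0,"wz":0,"tx":0,"ty":5,"tz":0,"gripper":1},{"wx":0,"wy":0,"wz":0,"tx":0,"ty":4,"tz":0,"gripper":1},{"wx":0,"wy":0,"wz":0,"tx":0,"ty":2,"tz":0,"gripper":1},{"wx":0,"wy":0,"wz":0,"tx":0,"ty":0,"tz":0,"gripper":1}]'
python3 - <<'E'
from h import *
P,R=pose();print(P,readout.read_state()["wrist_torque"])
shot("side","s17.png",(380,210,100,90),8)
shot("top","t13.png",(400,145,55,48),14)
E
```

```text
t: 20.75
position: [0.4741, -0.2441, 0.0622]
eef_rot: [-0.475, 0.477, 0.525, -0.522]
force: [-0.2, -0.6, -3.9]
gripper_width: 0.224
[ 0.4741 -0.2441  0.0622] [-0.0315  0.2907  0.0263]
```

View pics/s17.png

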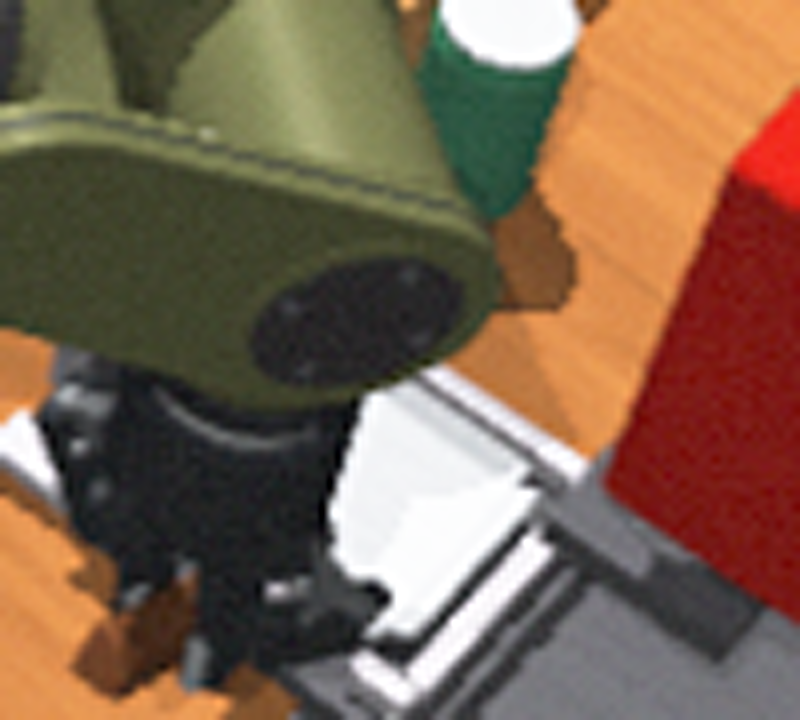

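View pics/t13.png

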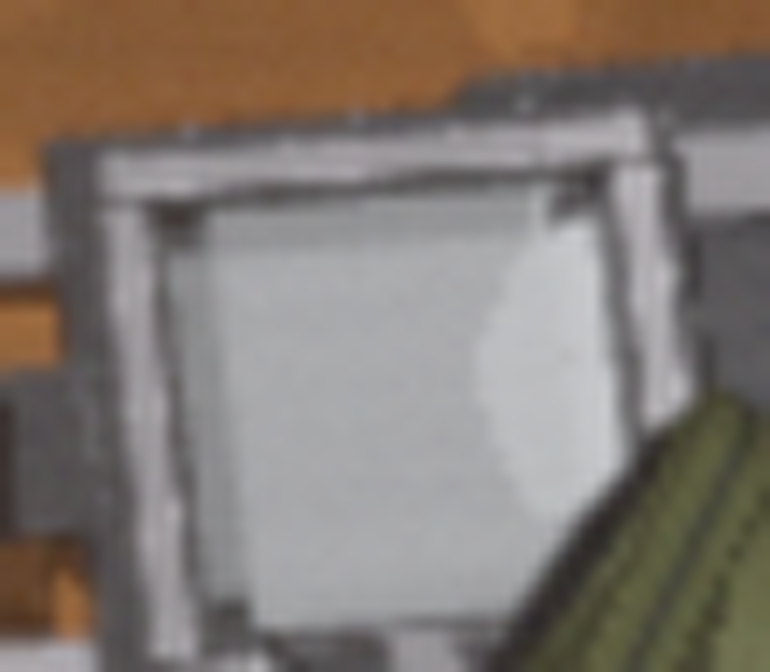

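Gaps to the side walls are even, at crop x 160 to 173 and 608 to 622, about 3 mm each. I set it down.

```bash
python3 -m crank '[{"wx":0,"wy":0,"wz":0,"tx":0,"ty":1.5,"tz":0,"gripper":1},{"wx":0,"wy":0,"wz":0,"tx":0,"ty":1,"tz":0,"gripper":1},{"wx":0,"wy":0,"wz":0,"tx":0,"ty":0,"tz":0,"gripper":1}]'
for i in 1 2; do python3 -m crank '[{"wx":0,"wy":0,"wz":0,"tx":0,"ty":0.8,"tz":0,"gripper":1},{"wx":0,"wy":0,"wz":0,"tx":0,"ty":0,"tz":0,"gripper":1}]' | egrep "pos|for";  python3 -c "
from plant import readout;print(readout.read_state()['wrist_torque'])"; done
```

```text
t: 21.22
position: [0.4742, -0.2441, 0.0599]
eef_rot: [-0.475, 0.477, 0.525, -0.521]
force: [0.6, -0.4, -2.8]
gripper_width: 0.231
position: [0.4742, -0.2442, 0.0591]
force: [-0.5, -0.3, -3.5]
[-0.02810479  0.2720586   0.01096906]
position: [0.4743, -0.2442, 0.0585]
force: [0.0, -0.7, -2.6]
[-0.01442371  0.24445542 -0.02241383]
```

```bash
for i in 1 2 3; do python3 -m crank '[{"wx":0,"wy":0,"wz":0,"tx":0,"ty":0.7,"tz":0,"gripper":1},{"wx":0,"wy":0,"wz":0,"tx":0,"ty":0,"tz":0,"gripper":1}]' | egrep "pos|for";  python3 -c "
from plant import readout;print(readout.read_state()['wrist_torque'])"; done
```

```text
position: [0.4743, -0.2443, 0.0583]
force: [-3.2, 1.2, 2.2]
[0.08671193 0.6346791  0.01132281]
position: [0.4742, -0.2444, 0.0581]
force: [-6.3, 1.4, 7.4]
[0.30738022 0.8983836  0.10131909]
position: [0.4742, -0.2447, 0.058]
force: [-8.7, 2.0, 9.7]
[0.34332237 1.18674188 0.0049825 ]
```

```bash
python3 -m crank '[{"wx":0,"wy":0,"wz":0,"tx":0,"ty":-1.5,"tz":0,"gripper":1},{"wx":0,"wy":0,"wz":0,"tx":0,"ty":0,"tz":1,"gripper":1},{"wx":0,"wy":0,"wz":0,"tx":0,"ty":0,"tz":2,"gripper":1},{"wx":0,"wy":0,"wz":0,"tx":0,"ty":0,"tz":3,"gripper":1},{"wx":0,"wy":0,"wz":0,"tx":0,"ty":0,"tz":4,"gripper":1},{"wx":0,"wy":0,"wz":0,"tx":0,"ty":0,"tz":4,"gripper":1},{"wx":0,"wy":0,"wz":0,"tx":0,"ty":0,"tz":2,"gripper":1}]'
python3 - <<'E'
from h import *
P,R=pose();print(P,readout.read_state()["wrist_torque"])
shot("side","s18.png",(380,210,100,90),8)
shot("top","t14.png",(400,145,55,48),14)
E
```

```text
t: 23.35
position: [0.4585, -0.2459, 0.0581]
eef_rot: [-0.475, 0.477, 0.525, -0.521]
force: [4.3, 0.8, -0.0]
gripper_width: 0.22
[ 0.4585 -0.2459  0.0581] [-0.0053 -0.6594  0.0318]
```

View pics/s18.png

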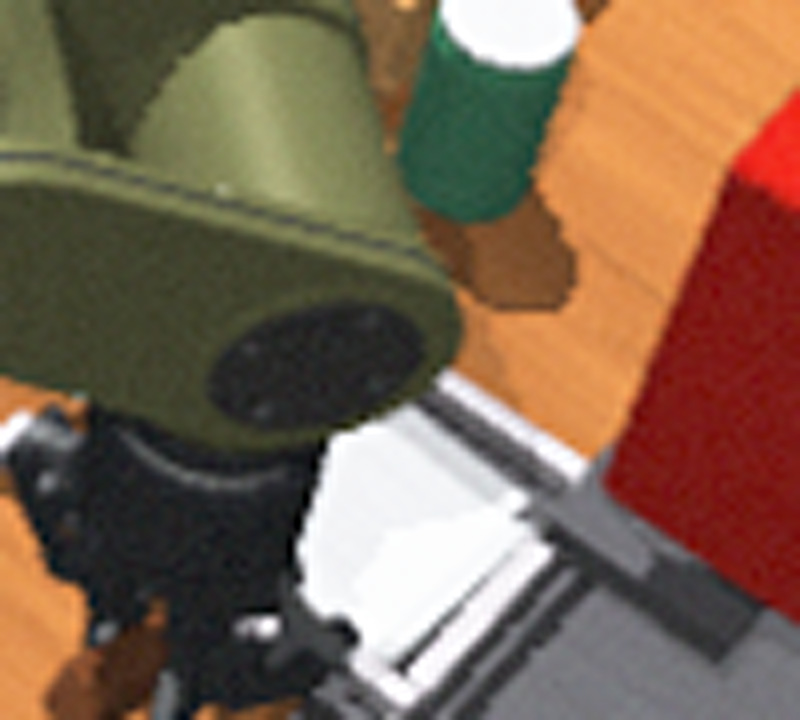

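View pics/t14.png

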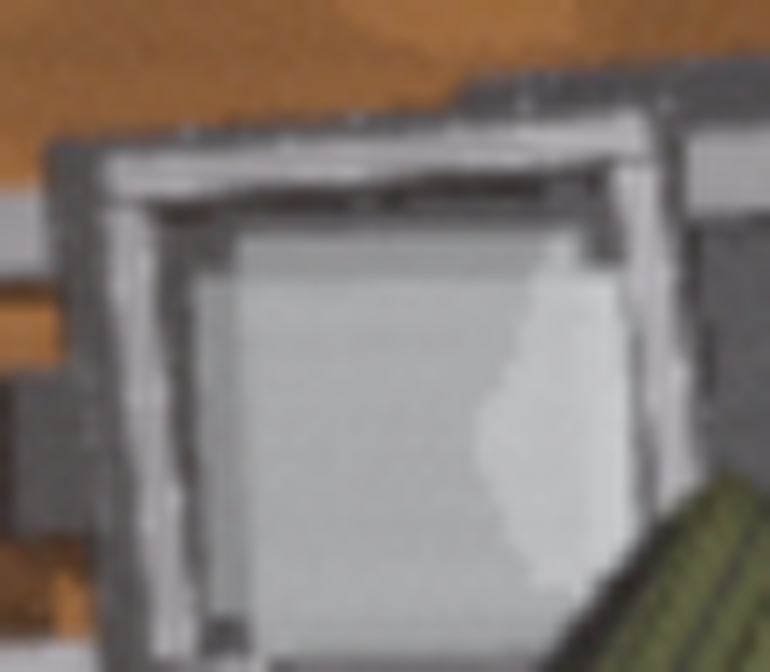

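The cover came back about 8 mm onto the left stub and yawed about 5° in the pocket, with front gap at crop (380,200) and the left lip vertical at x≈203. It is still flat and inside the walls. I carry on drawing the blade out and watch it. Afterwards I can square it by pushing it gently against the far wall with the blade edge.

```bash
python3 -m crank '[{"wx":0,"wy":0,"wz":0,"tx":0,"ty":-0.2,"tz":4,"gripper":1},{"wx":0,"wy":0,"wz":0,"tx":0,"ty":-0.1,"tz":4,"gripper":1},{"wx":0,"wy":0,"wz":0,"tx":0,"ty":0,"tz":4,"gripper":1},{"wx":0,"wy":0,"wz":0,"tx":0,"ty":0,"tz":4,"gripper":1},{"wx":0,"wy":0,"wz":0,"tx":0,"ty":0,"tz":4,"gripper":1}]'
python3 - <<'E'
from h import *
P,R=pose();print(P,readout.read_state()["wrist_torque"])
shot("side","s19.png",(380,210,100,90),8)
shot("top","t15.png",(400,145,55,48),14)
E
```

```text
t: 24.08
position: [0.4382, -0.2476, 0.0579]
eef_rot: [-0.475, 0.477, 0.525, -0.521]
force: [2.9, 1.0, 0.4]
gripper_width: 0.228
[ 0.4382 -0.2476  0.0579] [-0.0031 -0.6449  0.0737]
```

View pics/s19.png

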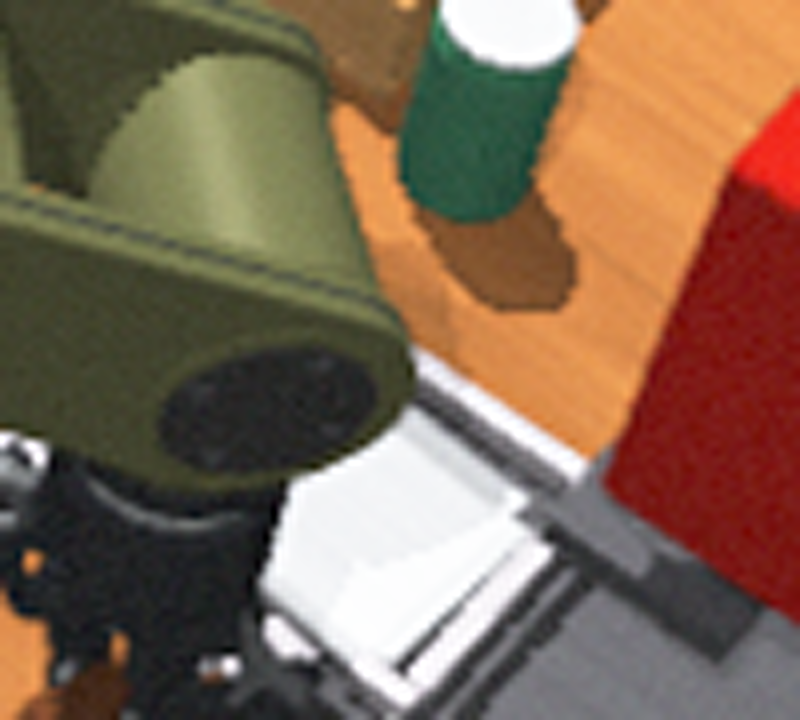

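View pics/t15.png

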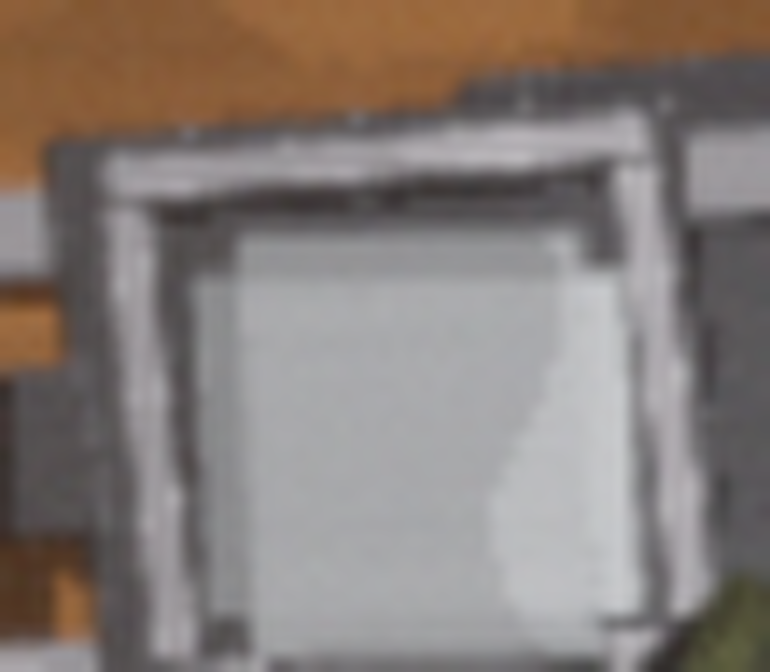

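The cover is now held and did not move during the last 20 mm. I draw the blade fully out.

```bash
python3 -m crank '[{"wx":0,"wy":0,"wz":0,"tx":0,"ty":-0.1,"tz":6,"gripper":1},{"wx":0,"wy":0,"wz":0,"tx":0,"ty":0,"tz":6,"gripper":1},{"wx":0,"wy":0,"wz":0,"tx":0,"ty":-0.1,"tz":6,"gripper":1},{"wx":0,"wy":0,"wz":0,"tx":0,"ty":0,"tz":6,"gripper":1},{"wx":0,"wy":0,"wz":0,"tx":0,"ty":-0.1,"tz":6,"gripper":1},{"wx":0,"wy":0,"wz":0,"tx":0,"ty":0,"tz":6,"gripper":1},{"wx":0,"wy":0,"wz":0,"tx":0,"ty":-0.1,"tz":6,"gripper":1},{"wx":0,"wy":0,"wz":0,"tx":0,"ty":0,"tz":6,"gripper":1}]'
python3 -m crank '[{"wx":0,"wy":0,"wz":0,"tx":0,"ty":-0.1,"tz":7,"gripper":1},{"wx":0,"wy":0,"wz":0,"tx":0,"ty":0,"tz":8,"gripper":1},{"wx":0,"wy":0,"wz":0,"tx":0,"ty":0,"tz":8,"gripper":1},{"wx":0,"wy":0,"wz":0,"tx":0,"ty":0,"tz":0,"gripper":1}]'
python3 - <<'E'
from h import *
P,R=pose();print(P,R.as_matrix()[2],readout.read_state()["wrist_torque"])
shot("side","s20.png",(360,210,120,90),6)
shot("top","t16.png",(390,145,70,55),11)
E
```

```text
t: 25.18
position: [0.3897, -0.252, 0.0577]
eef_rot: [-0.475, 0.476, 0.525, -0.522]
force: [-0.1, 0.5, -1.6]
gripper_width: 0.224
t: 25.68
position: [0.367, -0.2542, 0.0579]
eef_rot: [-0.475, 0.477, 0.525, -0.521]
force: [0.3, -0.4, -2.0]
gripper_width: 0.227
[ 0.367  -0.2542  0.0579] [ 0.0015 -1.     -0.0046] [-0.027   0.1229  0.0767]
```

View pics/s20.png

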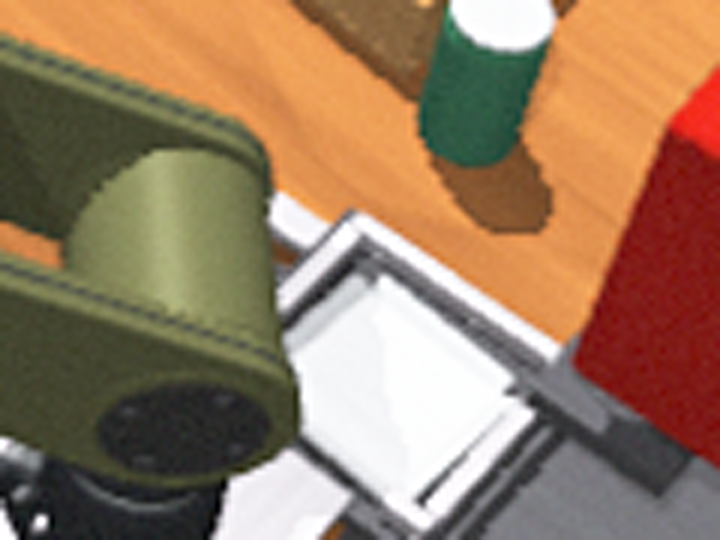

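View pics/t16.png

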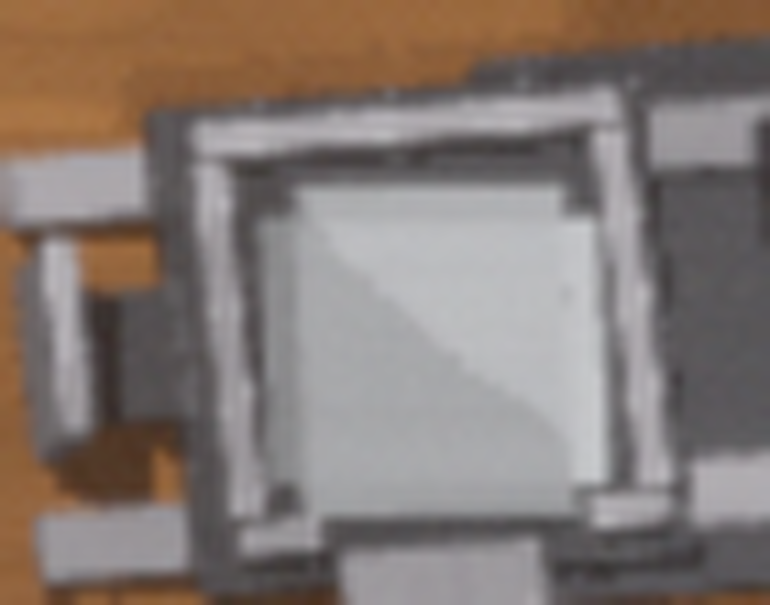

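The cover lies flat in the pocket and the blade is out, but the cover sits about 5° askew with its rear edge parallel to the image (y≈515). I nudge it square and forward a few mm with the blade's front edge, as on the plate.

```bash
python3 -m crank '[{"wx":0,"wy":0,"wz":0,"tx":0,"ty":-0.6,"tz":-4,"gripper":1},{"wx":0,"wy":0,"wz":0,"tx":0,"ty":0,"tz":-4,"gripper":1},{"wx":0,"wy":0,"wz":0,"tx":0,"ty":0,"tz":-4,"gripper":1},{"wx":0,"wy":0,"wz":0,"tx":0,"ty":0,"tz":-3,"gripper":1},{"wx":0,"wy":0,"wz":0,"tx":0,"ty":0,"tz":-3,"gripper":1},{"wx":0,"wy":0,"wz":0,"tx":0,"ty":0,"tz":0,"gripper":1}]'
python3 - <<'E'
from h import *
P,R=pose();print(P,readout.read_state()["wrist_torque"])
shot("top","t17.png",(390,145,70,55),11)
E
```

```text
t: 26.52
position: [0.3859, -0.2525, 0.0587]
eef_rot: [-0.475, 0.477, 0.525, -0.522]
force: [-0.1, 0.3, -1.9]
gripper_width: 0.225
[ 0.3859 -0.2525  0.0587] [-0.0302  0.2325  0.001 ]
```

View pics/t17.png

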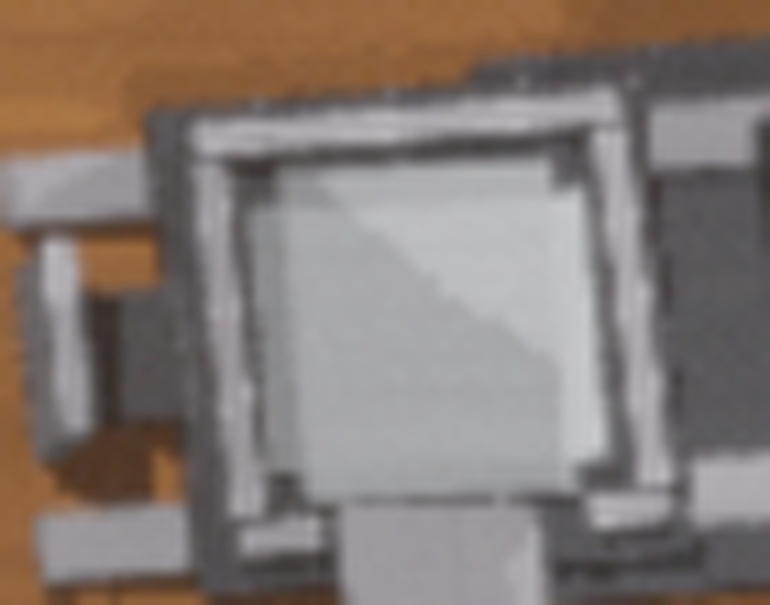

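The cover is now square and centred in the pocket: its left lip is parallel to the left wall, with small even gaps. I back the blade out and up.

```bash
python3 -m crank '[{"wx":0,"wy":0,"wz":0,"tx":0,"ty":0,"tz":6,"gripper":1},{"wx":0,"wy":0,"wz":0,"tx":0,"ty":0,"tz":12,"gripper":1},{"wx":0,"wy":0,"wz":0,"tx":0,"ty":-1,"tz":15,"gripper":1},{"wx":0,"wy":0,"wz":0,"tx":0,"ty":-15,"tz":3,"gripper":1},{"wx":0,"wy":0,"wz":0,"tx":0,"ty":-25,"tz":0,"gripper":1},{"wx":0,"wy":0,"wz":0,"tx":0,"ty":-25,"tz":0,"gripper":1},{"wx":0,"wy":0,"wz":0,"tx":0,"ty":-20,"tz":0,"gripper":1},{"wx":0,"wy":0,"wz":0,"tx":0,"ty":0,"tz":0,"gripper":1}]'
python3 - <<'E'
from h import *
delta(np.array([.5,.045,.14]),tgt(0))
delta(np.array([.49,.045,.14]),tgt(-.05))
E
```

```text
t: 27.58
position: [0.3505, -0.2574, 0.1476]
eef_rot: [-0.473, 0.479, 0.525, -0.521]
force: [0.7, 0.2, -2.1]
gripper_width: 0.225
at [ 0.3505 -0.2574  0.1476] turn [ 0.54  5.41 -0.17] shift before turn mm [ 287.     8.3 -177.2] after turn [ 302.4    7.6 -149.5]
at [ 0.3505 -0.2574  0.1476] turn [ 0.54  8.27 -0.15] shift before turn mm [ 288.     8.2 -167.3] after turn [ 309.     7.6 -124.2]
```

```bash
python3 -m crank '[{"wx":0,"wy":0,"wz":0,"tx":20,"ty":0,"tz":-12,"gripper":1},{"wx":0,"wy":0,"wz":0,"tx":40,"ty":0,"tz":-25,"gripper":1},{"wx":0,"wy":0,"wz":0,"tx":44,"ty":0,"tz":-27,"gripper":1},{"wx":0,"wy":0,"wz":0,"tx":44,"ty":0,"tz":-27,"gripper":1},{"wx":0,"wy":0,"wz":0,"tx":44,"ty":0,"tz":-27,"gripper":1},{"wx":0,"wy":0,"wz":0,"tx":44,"ty":0,"tz":-27,"gripper":1},{"wx":0,"wy":0,"wz":0,"tx":35,"ty":0,"tz":-22,"gripper":1},{"wx":0,"wy":0,"wz":0,"tx":16,"ty":0,"tz":-10,"gripper":1}]'
python3 -m crank '[{"wx":0.3,"wy":2.7,"wz":0,"tx":0,"ty":0,"tz":0,"gripper":1},{"wx":0.2,"wy":2.7,"wz":0,"tx":0,"ty":0,"tz":0,"gripper":1},{"wx":0,"wy":0,"wz":0,"tx":0,"ty":30,"tz":0,"gripper":1},{"wx":0,"wy":0,"wz":0,"tx":0,"ty":40,"tz":0,"gripper":1},{"wx":0,"wy":0,"wz":0,"tx":0,"ty":30,"tz":0,"gripper":1},{"wx":0,"wy":0,"wz":0,"tx":0,"ty":10,"tz":0,"gripper":1},{"wx":0,"wy":0,"wz":0,"tx":0,"ty":0,"tz":0,"gripper":1}]'
python3 - <<'E'
from h import *
P,R=pose();print(P,R.as_matrix()[2],readout.read_state()["wrist_torque"])
shot("side","s21.png",(240,130,260,200),3)
E
```

```text
t: 28.58
position: [0.4984, 0.048, 0.145]
eef_rot: [-0.475, 0.476, 0.525, -0.522]
force: [0.3, -1.3, -2.3]
gripper_width: 0.224
t: 29.45
position: [0.4976, 0.046, 0.0355]
eef_rot: [0.502, -0.498, -0.499, 0.501]
force: [0.4, -0.5, -1.2]
gripper_width: 0.223
[0.4976 0.046  0.0355] [ 0.0012 -1.      0.005 ] [0.0057 0.133  0.0206]
```

View pics/s21.png

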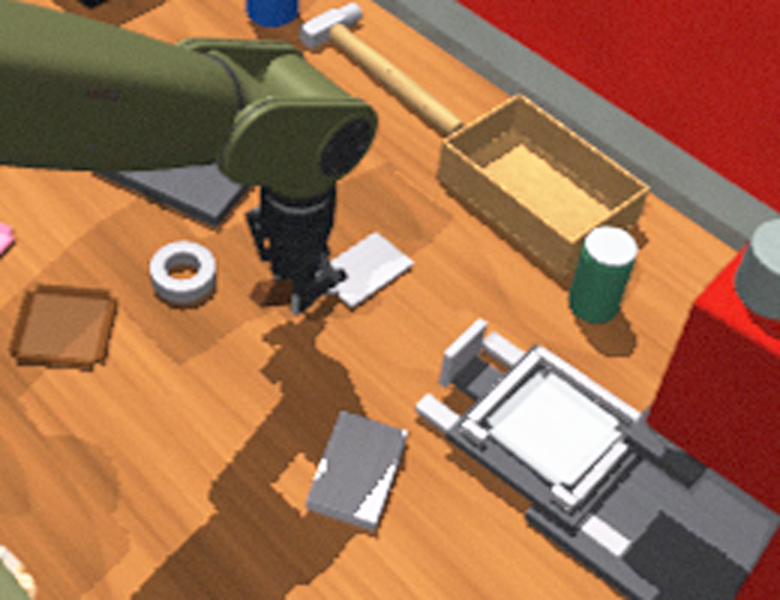

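The cover sits square in the pocket at (550,425), and the lifter is just over clear bench at (375,265). I set it down.

```bash
python3 -m crank '[{"wx":0,"wy":0,"wz":0,"tx":0,"ty":4,"tz":0,"gripper":1},{"wx":0,"wy":0,"wz":0,"tx":0,"ty":1.5,"tz":0,"gripper":1},{"wx":0,"wy":0,"wz":0,"tx":0,"ty":1.3,"tz":0,"gripper":1},{"wx":0,"wy":0,"wz":0,"tx":0,"ty":0,"tz":0,"gripper":1}]'
python3 -c "
from plant import readout;print(readout.read_state()['wrist_torque'])"
```

```text
t: 30.0
position: [0.498, 0.0465, 0.0291]
eef_rot: [0.501, -0.499, -0.5, 0.501]
force: [-0.3, 0.5, -2.4]
gripper_width: 0.225
[0.02189965 0.14806838 0.04601237]
```

```bash
python3 -m crank '[{"wx":0,"wy":0,"wz":0,"tx":0,"ty":0.7,"tz":0,"gripper":1},{"wx":0,"wy":0,"wz":0,"tx":0,"ty":0.5,"tz":0,"gripper":1},{"wx":0,"wy":0,"wz":0,"tx":0,"ty":0,"tz":0,"gripper":1}]'
python3 -m crank '[{"wx":0,"wy":0,"wz":0,"tx":0,"ty":0,"tz":0,"gripper":-1},{"wx":0,"wy":0,"wz":0,"tx":0,"ty":0,"tz":0,"gripper":-1},{"wx":0,"wy":0,"wz":0,"tx":0,"ty":0,"tz":0,"gripper":-1},{"wx":0,"wy":0,"wz":0,"tx":0,"ty":0,"tz":0,"gripper":-1},{"wx":0,"wy":0,"wz":0,"tx":0,"ty":-15,"tz":0,"gripper":-1},{"wx":0,"wy":0,"wz":0,"tx":0,"ty":-40,"tz":0,"gripper":-1},{"wx":0,"wy":0,"wz":0,"tx":0,"ty":-50,"tz":0,"gripper":-1},{"wx":0,"wy":0,"wz":0,"tx":0,"ty":-30,"tz":0,"gripper":-1}]'
python3 - <<'E'
from h import *
P,R=pose();print(P)
# push plate: outer face top edge in crop t16 (390,145,f11): z=.075
for px in([(42,240),(45,262),(62,430)]):print(back("top",up([px],390,145,11)[0],.075))
shot("side","s22.png",(240,130,260,200),3)
shot("top","t18.png",(370,140,80,70),9)
E
```

```text
t: 30.38
position: [0.4981, 0.0465, 0.0286]
eef_rot: [0.501, -0.499, -0.499, 0.501]
force: [-4.5, 0.0, 5.5]
gripper_width: 0.226
t: 31.38
position: [0.4998, 0.0463, 0.1671]
eef_rot: [-0.5, 0.5, 0.501, -0.499]
force: [1.0, -0.5, -0.3]
gripper_width: 0.998
[0.4998 0.0463 0.1671]
[ 0.6044 -0.1155  0.075 ]
[ 0.5978 -0.1163  0.075 ]
[ 0.5479 -0.1205  0.075 ]
```

View pics/s22.png

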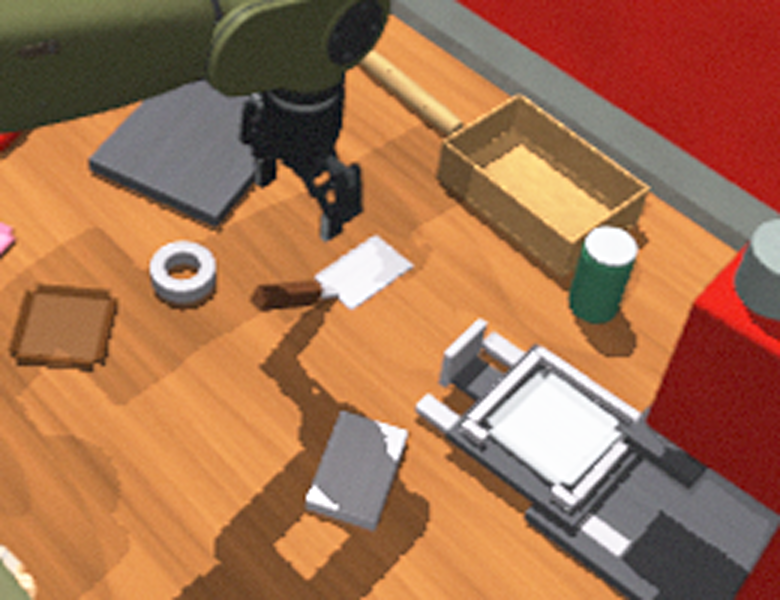

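View pics/t18.png

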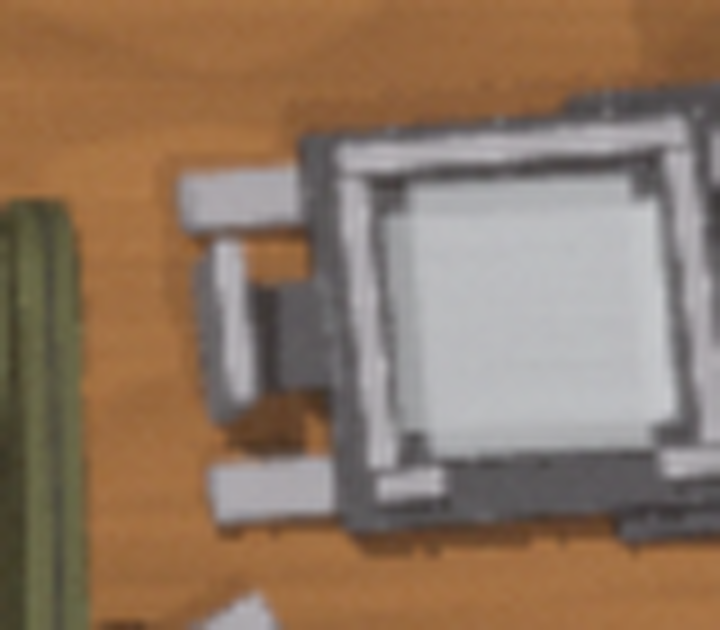

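The lifter lies flat at (335,275) and the cover lies square in the pocket. Next I push the shuttle home.

Run:
```python
from h import *
a,b=[back("top",q,.075) for q in up([(213,240),(230,405)],370,140,9)]
print(a,b,np.hypot(*(a-b)[:2]))
c=(a+b)/2;ya=.0985;yv=np.array([-np.sin(ya),np.cos(ya)])
s=side=back("side",up([(464,340)],240,130,3)[0],.07);print("side rough",s)
t=c[:2]+yv*.045;print("plate",c,"start",t)
delta(np.array([*t,.12]),tgt(ya))
delta(np.array([*t,.05]),tgt(ya))
```

```text
[ 0.6049 -0.115   0.075 ] [ 0.5449 -0.1203  0.075 ] 0.060184133404997266
side rough [ 0.5778 -0.1216  0.07  ]
plate [ 0.5749 -0.1176  0.075 ] start [ 0.5705 -0.0729]
at [0.5016 0.0462 0.1688] turn [ 0.38 -5.61  0.04] shift before turn mm [-119.2   49.1  -68.5] after turn [-125.3   48.8  -56.8]
at [0.5016 0.0462 0.1688] turn [ 0.38 -5.61  0.04] shift before turn mm [-119.3  119.1  -68. ] after turn [-125.3  118.8  -56.8]
```

```bash
python3 -m crank '[{"wx":0.4,"wy":-5.6,"wz":0,"tx":0,"ty":0,"tz":0,"gripper":1},{"wx":0,"wy":0,"wz":0,"tx":-25,"ty":5,"tz":-12,"gripper":1},{"wx":0,"wy":0,"wz":0,"tx":-40,"ty":12,"tz":-18,"gripper":1},{"wx":0,"wy":0,"wz":0,"tx":-40,"ty":15,"tz":-18,"gripper":1},{"wx":0,"wy":0,"wz":0,"tx":-20,"ty":17,"tz":-9,"gripper":1},{"wx":0,"wy":0,"wz":0,"tx":0,"ty":0,"tz":0,"gripper":1},{"wx":0,"wy":0,"wz":0,"tx":0,"ty":35,"tz":0,"gripper":1},{"wx":0,"wy":0,"wz":0,"tx":0,"ty":0,"tz":0,"gripper":1}]'
python3 - <<'E'
from h import *
delta(np.array([.5705,-.0729,.05]),tgt(.0985))
shot("side","s23.png",(340,180,160,130),5)
E
```

```text
t: 32.48
position: [0.5638, -0.0712, 0.0753]
eef_rot: [0.48, -0.47, -0.521, 0.527]
force: [0.5, 0.6, 0.8]
gripper_width: 0.003
at [ 0.5638 -0.0712  0.0753] turn [-0.96  0.02  0.24] shift before turn mm [-2.5 25.2 -6.9] after turn [-2.4 25.3 -6.5]
```

View pics/s23.png

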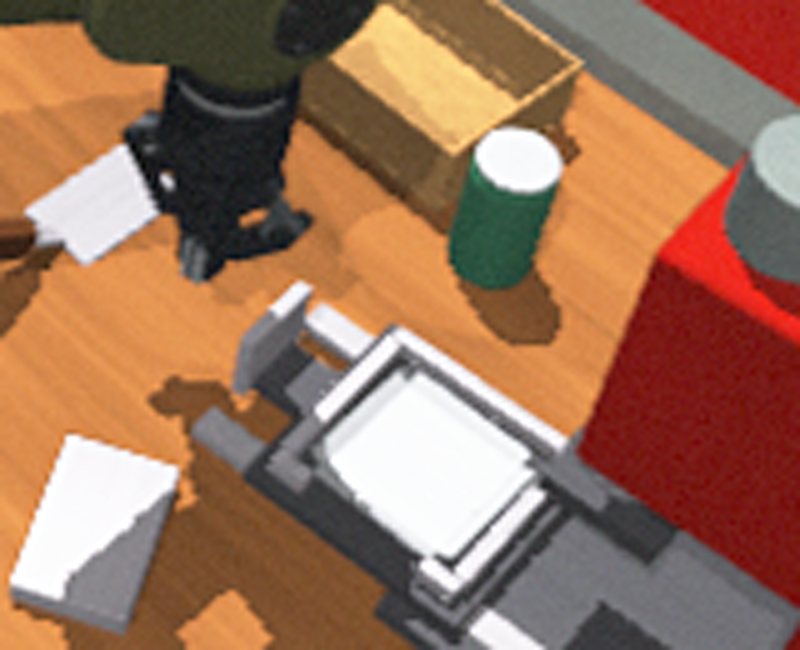

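```bash
python3 -m crank '[{"wx":0,"wy":0,"wz":0,"tx":0,"ty":15,"tz":-6,"gripper":1},{"wx":0,"wy":0,"wz":0,"tx":0,"ty":8,"tz":0,"gripper":1},{"wx":0,"wy":0,"wz":0,"tx":-8,"ty":0,"tz":0,"gripper":1},{"wx":0,"wy":0,"wz":0,"tx":-8,"ty":0,"tz":0,"gripper":1},{"wx":0,"wy":0,"wz":0,"tx":-6,"ty":0,"tz":0,"gripper":1},{"wx":0,"wy":0,"wz":0,"tx":-6,"ty":0,"tz":0,"gripper":1},{"wx":0,"wy":0,"wz":0,"tx":-5,"ty":0,"tz":0,"gripper":1},{"wx":0,"wy":0,"wz":0,"tx":-5,"ty":0,"tz":0,"gripper":1}]'
python3 - <<'E'
from h import *
print(pose()[0])
shot("side","s24.png",(340,180,160,130),5)
E
```

```text
t: 33.52
position: [0.5761, -0.1094, 0.0551]
eef_rot: [0.478, -0.472, -0.522, 0.526]
force: [-1.1, 3.0, 2.3]
gripper_width: 0.003
[ 0.5761 -0.1094  0.0551]
```

View pics/s24.png

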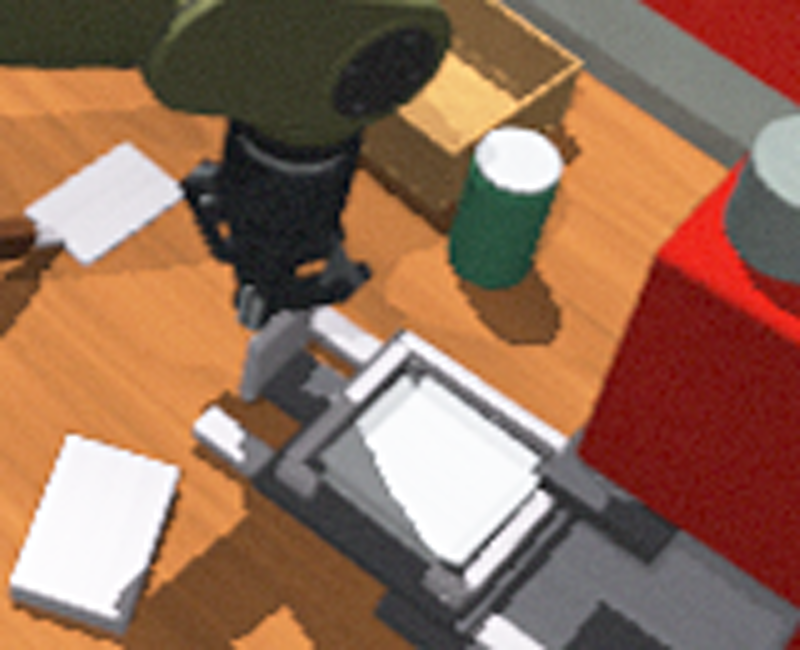

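Contact at 3 N and the shuttle is moving. I keep pushing steadily.

```bash
python3 -m crank '[{"wx":0,"wy":0,"wz":0,"tx":-5,"ty":0,"tz":0,"gripper":1},{"wx":0,"wy":0,"wz":0,"tx":-6,"ty":0,"tz":0,"gripper":1},{"wx":0,"wy":0,"wz":0,"tx":-7,"ty":0,"tz":0,"gripper":1},{"wx":0,"wy":0,"wz":0,"tx":-7,"ty":0,"tz":0,"gripper":1},{"wx":0,"wy":0,"wz":0,"tx":-7,"ty":0,"tz":0,"gripper":1},{"wx":0,"wy":0,"wz":0,"tx":-7,"ty":0,"tz":0,"gripper":1},{"wx":0,"wy":0,"wz":0,"tx":-7,"ty":0,"tz":0,"gripper":1},{"wx":0,"wy":0,"wz":0,"tx":-7,"ty":0,"tz":0,"gripper":1}]'
python3 - <<'E'
from h import *
print(pose()[0])
shot("side","s25.png",(340,180,200,160),4)
E
```

```text
t: 34.58
position: [0.5813, -0.1629, 0.0548]
eef_rot: [0.478, -0.472, -0.522, 0.526]
force: [0.1, 3.9, 3.9]
gripper_width: 0.001
[ 0.5813 -0.1629  0.0548]
```

View pics/s25.png

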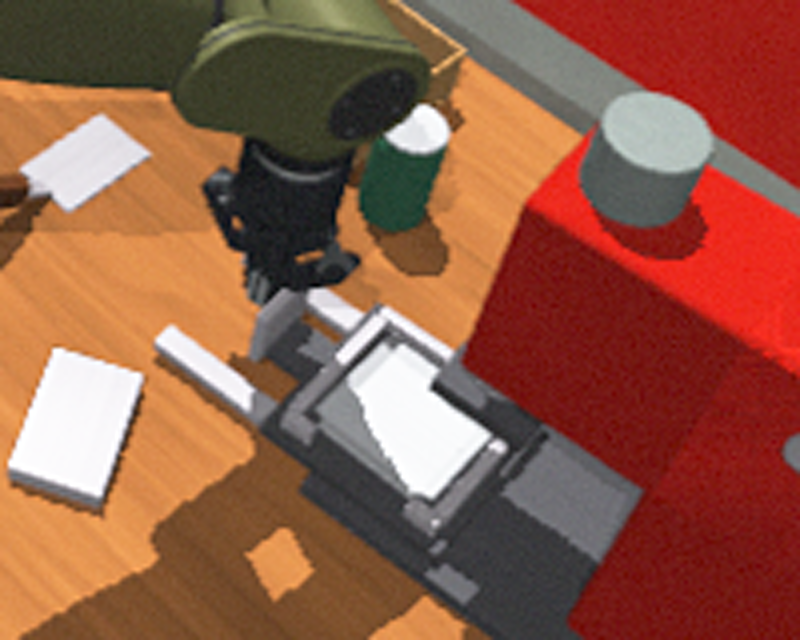

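```bash
python3 -m crank '[{"wx":0,"wy":0,"wz":0,"tx":-7,"ty":0,"tz":0,"gripper":1},{"wx":0,"wy":0,"wz":0,"tx":-7,"ty":0,"tz":0,"gripper":1},{"wx":0,"wy":0,"wz":0,"tx":-7,"ty":0,"tz":0,"gripper":1},{"wx":0,"wy":0,"wz":0,"tx":-7,"ty":0,"tz":0,"gripper":1},{"wx":0,"wy":0,"wz":0,"tx":-7,"ty":0,"tz":0,"gripper":1},{"wx":0,"wy":0,"wz":0,"tx":-7,"ty":0,"tz":0,"gripper":1},{"wx":0,"wy":0,"wz":0,"tx":-6,"ty":0,"tz":0,"gripper":1},{"wx":0,"wy":0,"wz":0,"tx":-4,"ty":0,"tz":0,"gripper":1}]'
for i in 1 2 3; do python3 -m crank '[{"wx":0,"wy":0,"wz":0,"tx":-3,"ty":0,"tz":0,"gripper":1},{"wx":0,"wy":0,"wz":0,"tx":-2,"ty":0,"tz":0,"gripper":1}]' | egrep "pos|for"; done
```

```text
t: 35.62
position: [0.5861, -0.2138, 0.0546]
eef_rot: [0.479, -0.471, -0.522, 0.526]
force: [-1.5, 13.0, 6.7]
gripper_width: 0.001
position: [0.5861, -0.2139, 0.0546]
force: [-4.4, 25.3, 11.9]
position: [0.5861, -0.2141, 0.0547]
force: [-6.2, 40.7, 17.6]
position: [0.5861, -0.2142, 0.0547]
force: [-8.5, 56.2, 24.8]
```

It has hit something solid at y=-0.214. I back off and look whether that is the home stop.

```bash
python3 -m crank '[{"wx":0,"wy":0,"wz":0,"tx":15,"ty":0,"tz":0,"gripper":1},{"wx":0,"wy":0,"wz":0,"tx":20,"ty":0,"tz":0,"gripper":1},{"wx":0,"wy":0,"wz":0,"tx":30,"ty":-20,"tz":0,"gripper":1},{"wx":0,"wy":0,"wz":0,"tx":40,"ty":-30,"tz":0,"gripper":1},{"wx":0,"wy":0,"wz":0,"tx":40,"ty":-30,"tz":0,"gripper":1},{"wx":0,"wy":0,"wz":0,"tx":30,"ty":-20,"tz":0,"gripper":1},{"wx":0,"wy":0,"wz":0,"tx":0,"ty":0,"tz":0,"gripper":1}]'
python3 - <<'E'
from h import *
print(pose()[0])
shot("side","s26.png",(360,200,200,160),4)
shot("top","t19.png",(370,130,130,90),6)
E
```

```text
t: 37.25
position: [0.5729, -0.0543, 0.1571]
eef_rot: [0.476, -0.473, -0.523, 0.526]
force: [0.8, 0.1, -0.7]
gripper_width: 0.004
[ 0.5729 -0.0543  0.1571]
```

View pics/s26.png

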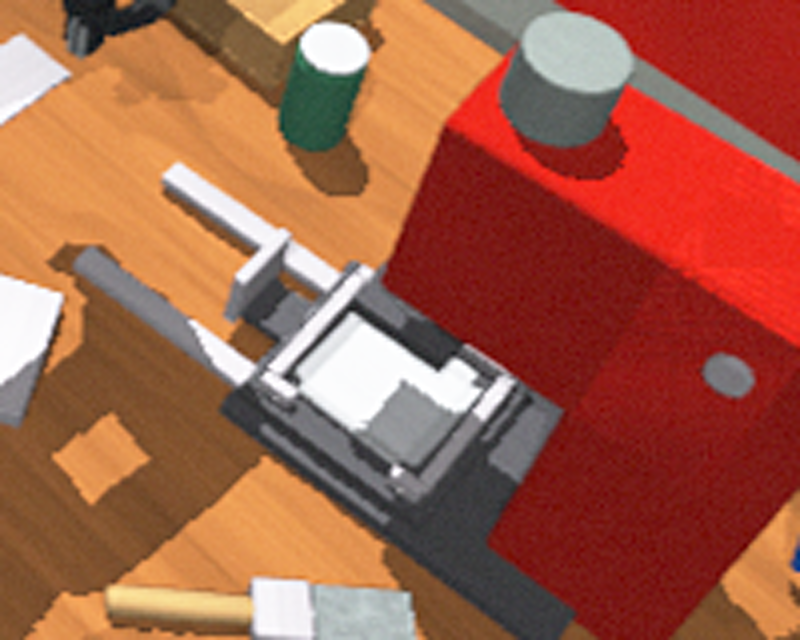

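View pics/t19.png

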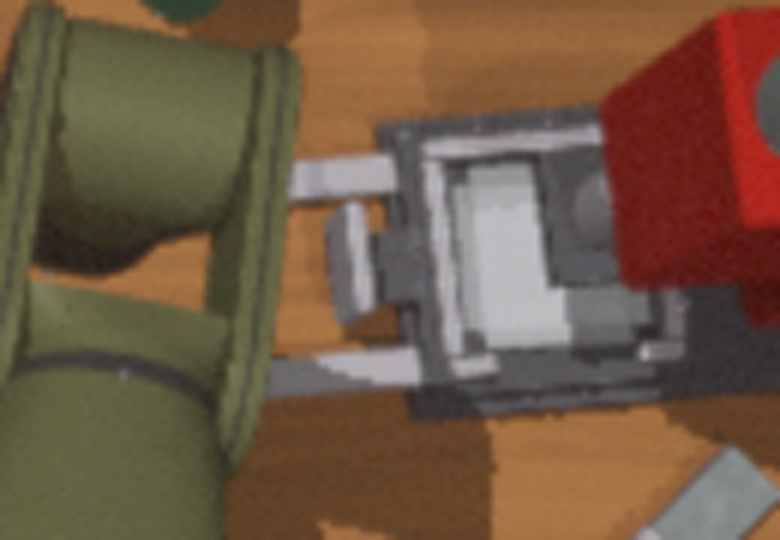

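Run:
```python
from h import *
a,b=[back("top",q,.075) for q in up([(343,205),(358,318)],370,130,6)]
c=(a+b)/2;print("plate top",a,b,c)
d=c[:2]-[.5749,-.1176];print("moved",d,np.hypot(*d))
a,b=[back("top",q,.044) for q in up([(421,140),(449,375)],370,130,6)];print("left wall outer ends",a,b,(a+b)/2)
ya=.0985
print("expected at start", np.array([.5866,-.2365])+.066*np.array([-np.sin(ya),np.cos(ya)]))
# side: left wall near corner / plate top
p0=back("side",up([(300,283),],340,180,5)[0],.075);p1=back("side",up([(283,232)],360,200,4)[0],.075);print("side plate far top corner",p0,p1,np.hypot(*(p1-p0)[:2]))
```

```text
plate top [ 0.6141 -0.2238  0.075 ] [ 0.5524 -0.2304  0.075 ] [ 0.5833 -0.2271  0.075 ]
moved [ 0.0084 -0.1095] 0.10982491171370824
left wall outer ends [ 0.6576 -0.2753  0.044 ] [ 0.5265 -0.2869  0.044 ] [ 0.5921 -0.2811  0.044 ]
expected at start [ 0.5801 -0.1708]
side plate far top corner [ 0.6056 -0.1166  0.075 ] [ 0.6154 -0.2283  0.075 ] 0.11221206479291738
```

Camera says the shuttle moved 110–112 mm. It may have started less than fully out, so I check against the head's front face, which must be at press y=+20 mm.

Run:
```python
from h import *
ya=.0985;xv=np.array([np.cos(ya),np.sin(ya)]);yv=np.array([-xv[1],xv[0]])
for n,l,z in[("top z.36",[(553,60),(572,238)],.36),("top z.19",[(450,140),(470,290)],.19)]:
    a,b=[back("top",q,z)[:2] for q in up(l,380,120,5)]
    m=(a+b)/2;o=m-.02*yv;print(n,a,b,"width",np.hypot(*(a-b)),"press origin",o)
    print("  nest start rel",([.5866,-.2365]-o)@xv,([.5866,-.2365]-o)@yv)
# side view s26 (360,200,f4): head front-face top edge (448,120)?,(640? ) bottom near corner (565,410) z .19 , far bottom (388,275)
a=back("side",up([(565,408)],360,200,4)[0],.19)[:2];b=back("side",up([(388,277)],360,200,4)[0],.19)[:2]
m=(a+b)/2;o=m-.02*yv;print("side",a,b,np.hypot(*(a-b)),o,([.5877,-.2356]-o)@xv,([.5877,-.2356]-o)@yv)
```

```text
top z.36 [ 0.6441 -0.3267] [ 0.5478 -0.3326] width 0.09646334635600186 press origin [ 0.5979 -0.3495]
  nest start rel -0.00012871344408400167 0.11359633836963912
top z.19 [ 0.6412 -0.3267] [ 0.5497 -0.3352] width 0.09191317677299722 press origin [ 0.5974 -0.3509]
  nest start rel 0.00047625995040171613 0.11486723192066932
side [ 0.5665 -0.46  ] [ 0.561  -0.3324] 0.12766062465127762 [ 0.5657 -0.4161] 0.03960562642080119 0.17747419473935247
```

Run:
```python
import cv2
im=cv2.imread("pics/s26.png")
cv2.imwrite("pics/s26b.png",cv2.resize(im[220:520,200:600],None,fx=2,fy=2,interpolation=cv2.INTER_CUBIC))
```

```text
(no output)
```

View pics/s26b.png

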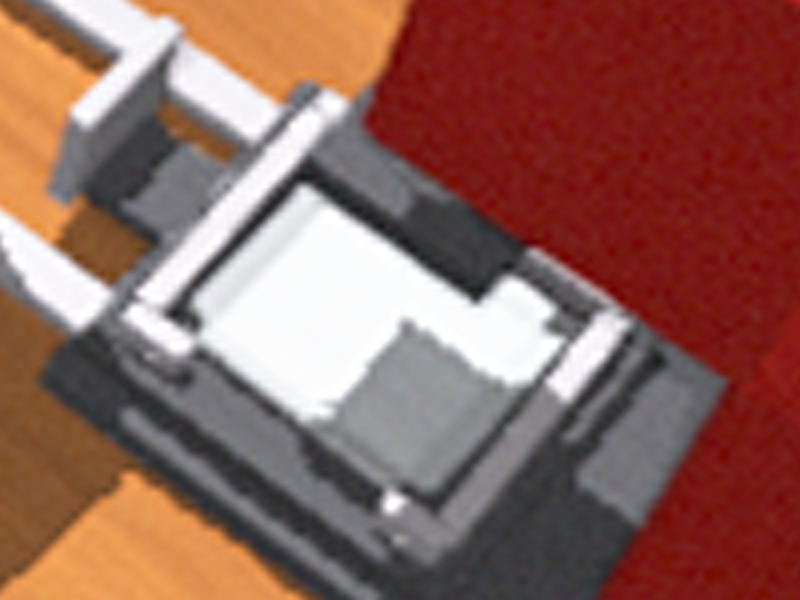

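The head-face measurement puts the nest's starting travel at about 114 ± 3 mm. With the 110–112 mm moved and a rigid stop (13 → 56 N with 0.4 mm of motion), this is the home stop. One last look overall before handing in.

Run:
```python
from h import *
shot("top","t20.png");shot("side","s27.png")
```

```text
(no output)
```

View pics/t20.png

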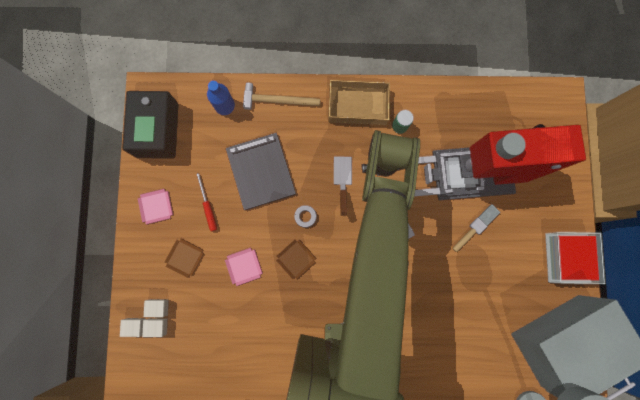

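View pics/s27.png

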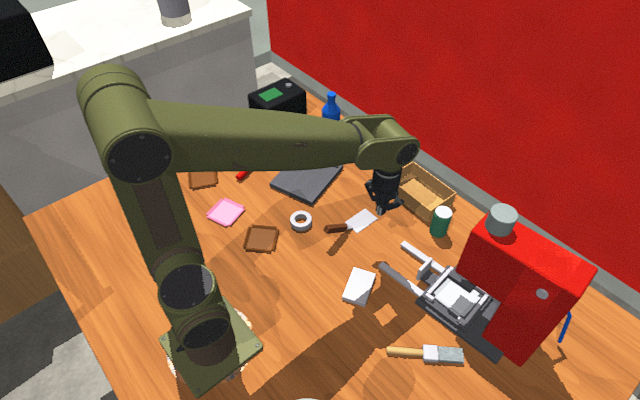

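The plate is empty, with the lifter flat at top-view (343,180) and the shuttle in with the cover at (455,175). The bystanders are where they were, and the gripper hangs free. I hand it in.

```bash
python3 -c "
from plant import r
print(r.hand_in())"
```

```text
the job is handed in; nothing more can be done
None
```

The cover lies flat in the shuttle's pocket, the shuttle is pushed in to its hard stop under the ram, and the lifter lies flat on the clear bench. I handed the job in at about 37 s. I got there by sliding the blade under the cover against the stop rail, carrying it over level and drawing the blade out. I laid the lifter down before the push and pushed with shut fingers, so the order differs slightly from the task's wording.

**Last checks:** In the final pictures the cover is in the pocket and flat, the bystanders look unmoved, and the gripper hangs free.

**What did not go cleanly or disagreed:**
- **Cover skewed while the blade was drawn out:** it slid back about 8 mm and turned about 5°. After the blade was out, I nudged it square again with the blade's edge. The following pictures show it centred and parallel to the walls.
- **Shuttle travel was not the full 125 mm:** the cameras show 110–112 mm. They also put the nest about 114 ± 3 mm out at the start, and the shuttle stopped rigidly. I take that as fully home, but it rests on those two readings.
- **Force at the stop was high:** the wrist reading briefly reached about 60 N as I confirmed the stop. It stayed under the 120 N wrist limit and was applied through the fingertips. If fingertips count as "gripper's body", it would exceed the 40 N limit.

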